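# Hang the nested step rings on their hook

## Robot

A 6-joint arm with a two-finger parallel gripper is mounted at the origin on the work surface. World frame = base frame: x ahead of the robot, y to its left, z up, the work surface at z = 0. Lengths are in m, angles in rad, forces in N, time in s.
With the tool pointing down it reaches from about 0.375 to 0.9 m from the base axis. Payload 3.1 kg.
Tool frame: the origin (TCP) lies at the very end of the fingers, on their centre line; the grasp point (between the pads) lies 19 mm behind it; z points along the fingers, y is the line along which they close (so a half turn about z gives the same grasp; the last joint's range is limited). The gripper opens to 87 mm and grips with 3 to 60 N. Pads are 19 mm wide; open, the fingers measure 117 mm over their backs; the gripper's body (75 mm by 190 mm) begins 51 mm behind the grasp point.
Start: joints at [-1.425, 0.527, 1.433, -0, 1.181, -0.178], TCP at [0.199, -0.592, 0.223] pointing down, gripper open.
Joint ranges: [-3.08, 3.08], [-0.75, 2.2], [0.22, 2.44], [-1.43, 4.57], [0, 2.65], [-2.85, 2.85]. Speed limits (rad/s): [2.79, 2.79, 3.14, 3.14, 3.14, 3.14].

## Interface

Orientations are given as a unit quaternion [x, y, z, w].
In Python, from rig import robot gives the robot as it stands. The module is installed in compiled form; this text tells all that it offers.
- The arm moves only by the tool servo_tool, never from a script. Its argument "rows" is one flat list of numbers, 5 for each row, row after row: the closure, from -1 (fully open) to 1 (shut), so that 0 is half open, then the shift along the tool's x, y, z in m, then the turn about the tool's z in degrees. A call has 1 to 5 rows; each row shifts and turns the commanded pose from where the row before left it, along the tool's axes as they then stand; what a row does not reach is not made up. A row lasts 1/12 s, in which the tool goes at most 41.7 mm and 7.16 degrees, less where a joint would pass 70% of its speed; a pose out of reach is approached as far as the arm can. A call with a gripper value outside its range is refused whole. The fingers move at their own pace and stop on an object; "newtons" is the grip in N (left out, the last holds). Time passes only in rows, so rows that do not move let the fingers close. It gives the time, the measured TCP pose, the force, the opening and the grip force at its end, in the units of the state.
- robot.get_obs(): the state, without advancing time (a new reading comes with each control period).
- robot.camera(name): name is "scene" or "side" or "wrist"; returns a dict with "pixels" (420x560x3 uint8, red, green, blue), "intrinsics" (3x3 intrinsics, pixels), "rvec" (rotation vector, rad) and "tvec" (3), from world to camera coordinates, as OpenCV has them; the wrist camera has in their place "mount" (4x4, takes a point from camera to tool coordinates, whose origin is the TCP and whose axes are the flange's). Camera axes: x right, y down, z forward; pixel columns grow to the right and rows downward; lengths in m; the calibration is good to about 2 mm. A picture is of the moment at which its call begins: read the wrist's pose just before it. There is no depth.
- robot.hand_in(): hands the job in; it is judged then, once.
Trained networks look in a picture, given as the dict that the camera call returned (one of the last four; its "shot" number tells which), for a name from the list of things; names that differ only in an ending like _2 or _b are one class to them, and where a whole thing is asked for, a point or a joint stands for the part that bears it (a point fixed in the world has none). Each returns a list of dicts, best first, with "score" (0 to 1); they miss things now and then, are a little off and sometimes report something else, mostly with a low value. They report only what shows in the picture. A call takes as long as a camera call. They do not tell look-alikes from the thing itself.
- robot.spot_in(picture, query): "at" ([x, y, z] in m, in world coordinates, good to about 4 mm: the middle of the surface that is visible of it).
- robot.outline_of(picture, query): "region" (420x560 bool, what is visible of it).
- robot.place_of(picture, query): "at" ([x, y, z] in m, in world coordinates, good to about 4 mm: a listed point, or the origin of a listed thing).
The state is a dict: "time": time; "q": joint angles; "joint_velocities": joint speeds; "joint_torque": joint torques, N m; "position": TCP position; "tool_rot": TCP orientation; "ft_force": force on the tool from outside, world axes, zero at the start; "moment": the same for the moment, N m; "grip_width": finger opening in m; "grip_force": force on a finger pad.
Only numpy, scipy, OpenCV 4.12 (cv2) and the standard library are available. Lean on these libraries where they do the work, as an engineer would, in place of code of your own. Each camera call takes 0.05 s, during which the arm holds its last target. There are 200 camera calls.

## Task

Hang the three white nylon step rings on the hook in nesting order: the largest first, pushed back flat against the stop collar, then the middle one with its spigot fully home in the large ring's recess, then the smallest fully home in the middle one. Seat them gently by feel, without forcing the hook or shoving the finger-tight collar along the rod, leave them hanging free, and leave the other things on the bench alone.

Things in the scene. Friction and masses are not known exactly. Their poses are not given: they have to be found in the camera images.
- ring_l_mid (a point): Largest of three white nylon octagonal step rings, 68 mm across flats, 26 mm thick, 85 g; stands on a flat, axis level. Point: its centre. x runs along its axis, front to back; z up; y across its two upright flats. All three: 24 mm bore right through, start with backs (+x) facing roughly as the hook's +x. Front (-x): round recess 46 mm across, 9 mm deep. Back: flat.
- ring_m_mid (a point): Middle step ring, 58 mm across flats, about 60 g. Point: its centre, half-way through the 26 mm between its faces; axes as the large ring's. Front (-x): round recess 36 mm across, 9 mm deep. Back (+x): round spigot 44 mm across standing out 8 mm, which fits the large ring's recess. Spigots and recesses have 1 mm chamfers.
- ring_s_mid (a point): Smallest step ring, 48 mm across flats, about 45 g. Point: its centre, half-way through the 26 mm between its faces; axes as the large ring's. Front (-x): plain flat face. Back (+x): round spigot 34 mm across standing out 8 mm, which fits the middle ring's recess.
- hook: Hook stand bolted to the bench. Origin under the centre of its 30 mm square upright (top 179 mm above the bench, base plate 110 x 100 mm). A level steel rod 10 mm thick runs out along the stand's -x, axis 165 mm above the bench, straight to 180 mm from the upright's axis, then turned up at the end. A ring hung by its bore has its centre 7 mm below the rod's axis, front (-x) towards the tip.
- hook_tip (a point): Centre of the rounded end of the hook's turned-up tip (rod 10 mm thick): 191 mm from the upright's axis, 11 mm beyond the end of the straight rod and 8 mm above its axis, so the end's top is 18 mm above the rod's underside. Axes as the stand's.
- rod_mid (a point): Point on the rod's axis 110 mm from the upright's axis; axes as the stand's. Nearer the upright the rod carries a round black stop collar (collar_c0: 38 mm across, 12 mm long), its face towards the tip anywhere from 44 to 80 mm from the upright's axis: its pose is not reported. It is only pinched finger-tight: a push of about 8 N along the rod makes it slip towards the upright.
- jaw_a: First of four white nylon chuck jaws lying on the bench (a quarter of a stepped ring, about 30 x 55 mm, 24 mm high; origin under its middle). Not part of the job.
- jaw_b: Second of four white nylon chuck jaws lying on the bench (a quarter of a stepped ring, about 30 x 55 mm, 24 mm high; origin under its middle). Not part of the job.
- jaw_c: Third of four white nylon chuck jaws lying on the bench (a quarter of a stepped ring, about 30 x 55 mm, 24 mm high; origin under its middle). Not part of the job.
- jaw_d: Fourth of four white nylon chuck jaws lying on the bench (a quarter of a stepped ring, about 30 x 55 mm, 24 mm high; origin under its middle). Not part of the job.
- test_bowl: Smoky grey resin test bowl, 128 mm across, 76 mm high; origin under its middle. Not part of the job.
- remote: Yellow push-button remote lying flat, 112 x 46 x 16 mm; origin under its middle, x along its length. Not part of the job.
- blank_bowl: Turned wooden bowl with its lid on, 132 mm across, 97 mm high; origin under its middle. Not part of the job.
- caliper: Caliper lying flat, 200 mm long, up to 10 mm high; origin under its middle, x along its length. Not part of the job.
Not all that is in view belongs to the job. Leave any green look-alike of the part that bears ring_l_mid alone. What is shaped like the part that bears ring_s_mid but yellow is not meant.

How it is judged:
By the outcome, as a careful person would: the job done as asked, in the order asked, and still so for the second after the job is handed in, with the robot touching nothing.
It also fails if it takes over 72 s, if anything falls off the work surface, if the arm or the gripper's body presses on something with over 40 N, if the wrist force passes 120 N, or if a joint passes its speed limit or range.

## Working session

There is one attempt and no reset: what is moved stays moved. The work goes in short steps, Python scripts to look and compute and a tool call to move; the robot and the scene stay as the last step left them, time stands still between calls to the robot, and variables do not carry over. Pictures are saved under pics/ and viewed, at most 10 in all, crops included, and the job is handed in when it is done.

Besides the shell and the picture viewer there is one more tool, called after "Emit:" as name(argument=value, ...) on one line, values as JSON. servo_tool: Moves the arm, as the interface text tells. Its arguments: {"type":"object","properties":{"rows":{"type":"array","items":{"type":"number"}},"newtons":{"type":"number"}},"required":["rows"]}

```bash
mkdir -p pics
cat > h.py <<'E'
import numpy as np, cv2
from rig import robot
from scipy.spatial.transform import Rotation as R
def P(c,X):
    X=np.atleast_2d(X).astype(float)
    return cv2.projectPoints(X,np.array(c['rvec']),np.array(c['tvec']),np.array(c['intrinsics']),None)[0].reshape(-1,2)
def wristify(c,o):
    M=np.array(c['mount']);T=np.eye(4);T[:3,:3]=R.from_quat(o['tool_rot']).as_matrix();T[:3,3]=o['position']
    W=np.linalg.inv(T@M);c['rvec']=cv2.Rodrigues(W[:3,:3])[0];c['tvec']=W[:3,3];return c
def ray(c,uv):
    K=np.array(c['intrinsics']);Rm=cv2.Rodrigues(np.array(c['rvec']))[0];t=np.array(c['tvec']).ravel()
    return -Rm.T@t, Rm.T@np.linalg.inv(K)@np.array([uv[0],uv[1],1.])
def at_z(c,uv,z):
    o,d=ray(c,uv);return o+d*(z-o[2])/d[2]
def tri(l):
    A=np.zeros((3,3));b=np.zeros(3)
    for c,uv in l:
        o,d=ray(c,uv);d=d/np.linalg.norm(d);Q=np.eye(3)-np.outer(d,d);A+=Q;b+=Q@o
    return np.linalg.solve(A,b)
E
python3 - <<'E'
from h import *
np.set_printoptions(precision=3,suppress=True)
o=robot.get_obs();print(o)
ims=[]
for n in("scene","side"):
    c=robot.camera(n);ims.append(c['pixels'])
    cv2.imwrite(f'pics/{n}0.png',c['pixels'][:,:,::-1])
    print(n,np.array(c['intrinsics']).tolist(),'campos',ray(c,(0,0))[0])
    for q in["ring_l_mid","ring_m_mid","ring_s_mid","hook","hook_tip","rod_mid","jaw_a","test_bowl","remote","blank_bowl","caliper"]:
        for r in robot.place_of(c,q)[:4]:
            print(q,np.round(r['at'],3),round(r['score'],2),P(c,r['at'])[0].round())
E
```

```text
{'time': 0.0, 'q': array([-1.424,  0.528,  1.434,  0.   ,  1.181, -0.179]), 'joint_velocities': array([-0.001, -0.   ,  0.001, -0.001,  0.002,  0.001]), 'joint_torque': array([ -0.001, -44.004, -17.659,   0.063,   0.058,  -0.   ]), 'position': array([ 0.199, -0.592,  0.222]), 'tool_rot': array([ 0.987,  0.162,  0.   , -0.001]), 'ft_force': array([-0.415, -0.545, -0.599]), 'moment': array([ 0.006, -0.006,  0.036]), 'grip_force': 0.0, 'grip_width': 0.08724394190155846}
scene [[448.0376356531323, 0.0, 281.54587142921997], [0.0, 448.0376356531323, 221.85381566974942], [0.0, 0.0, 1.0]] campos [1.19  0.101 0.974]
ring_l_mid [0.507 0.071 0.034] 0.78 [292. 231.]
ring_l_mid [ 0.59  -0.034  0.035] 0.72 [248. 255.]
ring_l_mid [ 0.51  -0.177  0.166] 0.6 [188. 195.]
ring_m_mid [0.652 0.216 0.027] 0.88 [349. 284.]
ring_m_mid [ 0.542 -0.276  0.004] 0.38 [159. 242.]
ring_s_mid [0.487 0.29  0.023] 0.68 [375. 231.]
ring_s_mid [0.404 0.353 0.026] 0.57 [397. 206.]
hook_tip [ 0.484 -0.107  0.173] 0.8 [218. 186.]
rod_mid [ 0.508 -0.176  0.164] 0.72 [188. 194.]
rod_mid [ 0.5    0.181 -0.002] 0.7 [333. 238.
[... 769 characters left out ...]
.477 -0.098  0.174] 0.72 [365. 181.]
rod_mid [ 0.508 -0.174  0.166] 0.73 [368. 170.]
rod_mid [ 0.576  0.391 -0.002] 0.68 [172. 355.]
jaw_a [ 0.579  0.392 -0.002] 0.91 [171. 355.]
jaw_a [0.786 0.159 0.002] 0.6 [190. 251.]
jaw_a [ 0.641  0.051 -0.003] 0.49 [267. 253.]
jaw_a [0.648 0.214 0.031] 0.36 [214. 274.]
test_bowl [ 0.772 -0.01   0.002] 0.58 [243. 223.]
test_bowl [ 0.576  0.39  -0.001] 0.35 [173. 354.]
test_bowl [ 0.643  0.046 -0.001] 0.32 [267. 251.]
remote [ 0.402 -0.09  -0.   ] 0.77 [386. 259.]
remote [ 0.544 -0.278  0.002] 0.53 [368. 209.]
blank_bowl [0.686 0.428 0.   ] 0.91 [116. 338.]
blank_bowl [ 0.478 -0.099  0.173] 0.42 [365. 181.]
caliper [ 0.766 -0.294 -0.002] 0.52 [306. 187.]
```

View pics/scene0.png

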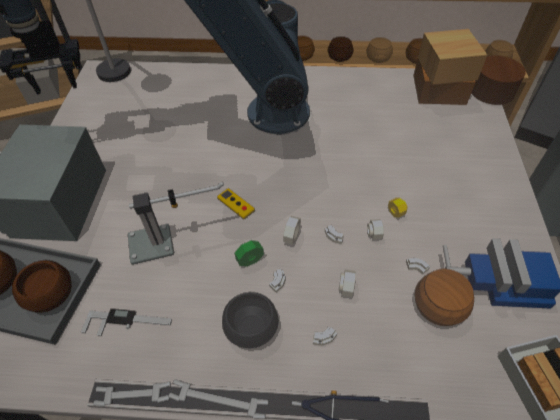

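View pics/side0.png

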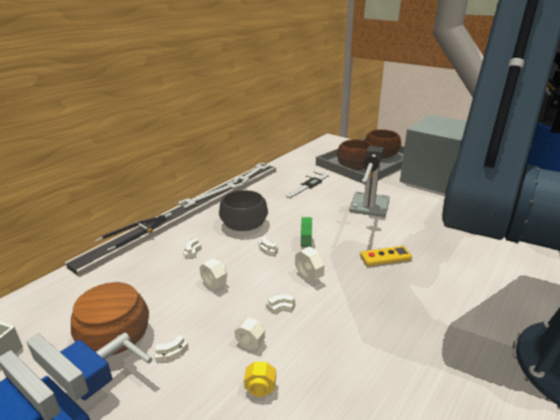

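The pictures show three white rings: scene (292,231) large, (349,284) middle, (375,231) small. Look-alikes are the green one at (248,255), the yellow one at (397,206) and the white jaws at (333,237), (278,286), (323,339) and (416,266). The hook tip is at scene (218,186) and the upright at (145,205). I'll choose the white octagons and check them up close.

Emit:
servo_tool(rows=[-1, 0, 0, -0.04, 0, -1, 0, 0, -0.04, 0, -1, 0, 0, -0.04, 0, -1, 0.02, -0.024, 0, 0, -1, 0.02, -0.024, 0, 0])

```text
time: 1.62
position: [0.222, -0.5365, 0.346]
tool_rot: [0.987, 0.161, 0.0, 0.004]
ft_force: [0.8, 0.5, -0.3]
grip_width: 0.0868
grip_force: 0.0
```

Emit:
servo_tool(rows=[-1, 0.02, -0.024, 0, 0, -1, 0.02, -0.024, 0, 0, -1, 0.02, -0.024, 0, 0, -1, 0.02, -0.024, 0, 0, -1, 0.02, -0.024, 0, 0])

```text
time: 2.03
position: [0.2788, -0.3869, 0.3427]
tool_rot: [0.987, 0.162, 0.0, 0.0]
ft_force: [0.6, 0.4, 0.0]
grip_width: 0.0871
grip_force: 0.0
```

Emit:
servo_tool(rows=[-1, 0.02, -0.024, 0, 0, -1, 0.02, -0.024, 0, 0, -1, 0.02, -0.024, 0, 0, -1, 0.02, -0.024, 0, 0, -1, 0.02, -0.024, 0, 0])

```text
time: 2.45
position: [0.3352, -0.2413, 0.3428]
tool_rot: [0.987, 0.161, 0.0, 0.0]
ft_force: [1.2, 0.1, -0.4]
grip_width: 0.0869
grip_force: 0.0
```

Emit:
servo_tool(rows=[-1, 0.02, -0.024, 0, -7, -1, 0, 0, 0, -7, -1, 0, 0, 0, -7, -1, 0, 0, 0, -7, -1, 0, 0, 0, -7])

```text
time: 2.87
position: [0.3464, -0.2132, 0.3428]
tool_rot: [0.891, 0.454, 0.0, 0.0]
ft_force: [0.1, -0.1, 0.8]
grip_width: 0.0869
grip_force: 0.0
```

Emit:
servo_tool(rows=[-1, 0, 0, 0, -7, -1, 0, 0, 0, -7, -1, 0, 0, 0, -7, -1, 0, 0, 0, -7, -1, 0, 0, 0, -7])

```text
time: 3.28
position: [0.3463, -0.2135, 0.3427]
tool_rot: [0.714, 0.701, 0.0, 0.0]
ft_force: [0.5, -0.7, 0.5]
grip_width: 0.0868
grip_force: 0.0
```

Emit:
servo_tool(rows=[-1, 0, 0, 0, -7, -1, 0, 0, 0, -7, -1, 0, 0, 0, -6, -1, 0, 0, 0, 0, -1, 0, 0, 0, 0])

```text
time: 3.7
position: [0.3463, -0.2136, 0.3427]
tool_rot: [0.585, 0.811, -0.0, 0.0]
ft_force: [0.2, -0.2, 0.6]
grip_width: 0.0871
grip_force: 0.0
```

Run:
```python
from h import *
np.set_printoptions(precision=3,suppress=True)
o=robot.get_obs();c=wristify(robot.camera("wrist"),o)
print(o['time'],o['q'],o['position'],R.from_quat(o['tool_rot']).as_matrix(),np.array(c['mount']))
cv2.imwrite('pics/w1.png',c['pixels'][:,:,::-1])
for q in["ring_l_mid","ring_m_mid","ring_s_mid","hook","hook_tip","rod_mid"]:
    for r in robot.place_of(c,q)[:4]: print(q,np.round(r['at'],3),round(r['score'],2),P(c,r['at'])[0].round())
```

```text
3.7 [-0.829  0.073  1.762  0.     1.306 -1.151] [ 0.346 -0.214  0.343] [[-0.316  0.949  0.   ]
 [ 0.949  0.316 -0.   ]
 [-0.     0.    -1.   ]] [[-0.001 -0.965 -0.262  0.071]
 [ 1.    -0.001 -0.     0.001]
 [ 0.    -0.262  0.965 -0.163]
 [ 0.     0.     0.     1.   ]]
ring_l_mid [ 0.585 -0.03   0.034] 0.76 [501.  95.]
ring_m_mid [ 0.639  0.045 -0.001] 0.45 [546.  55.]
hook [ 0.543 -0.282 -0.004] 0.68 [389. 245.]
hook_tip [ 0.478 -0.101  0.169] 0.58 [452. 123.]
rod_mid [ 0.506 -0.18   0.168] 0.83 [442. 208.]
rod_mid [ 0.543 -0.282  0.002] 0.65 [389. 247.]
```

View pics/w1.png

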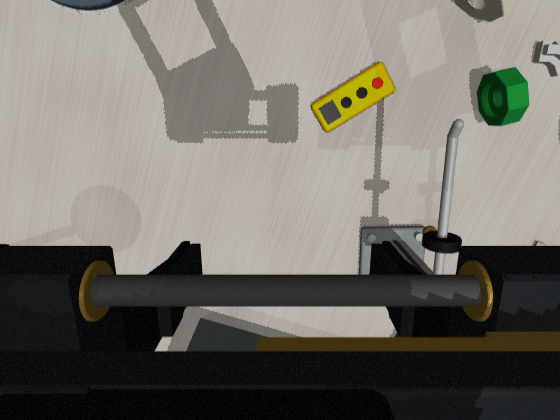

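The wrist view shows the hook rod running from (458,125) at the tip to the black collar at (441,242). The green look-alike is at (502,97). I'll centre the rod in view to measure its line.

Emit:
servo_tool(rows=[-1, 0, 0.032, 0, 0, -1, 0, 0.032, 0, 0, -1, 0, 0.032, 0, 0, -1, 0, 0.032, 0, 0, -1, 0, 0.032, 0, 0])

```text
time: 4.47
position: [0.4993, -0.1619, 0.3425]
tool_rot: [0.584, 0.812, -0.0, 0.0]
ft_force: [0.2, -1.0, 0.5]
grip_width: 0.0871
grip_force: 0.0
```

Emit:
servo_tool(rows=[-1, 0, 0, 0, 0])

```text
time: 4.55
position: [0.5028, -0.1614, 0.3423]
tool_rot: [0.582, 0.813, 0.001, 0.002]
ft_force: [-0.8, -0.1, -0.5]
grip_width: 0.0871
grip_force: 0.0
```

Run:
```python
from h import *
np.set_printoptions(precision=4,suppress=True)
o=robot.get_obs();c=wristify(robot.camera("wrist"),o)
print(o['position'])
np.savez('w2.npz',px=c['pixels'],K=c['intrinsics'],rvec=c['rvec'],tvec=c['tvec'])
for q in["hook_tip","rod_mid"]:
    for r in robot.place_of(c,q)[:2]: print(q,np.round(r['at'],3),round(r['score'],2),P(c,r['at'])[0].round())
print(P(c,[[.480,-.102,.173],[.5069,-.177,.165]]))
im=cv2.resize(c['pixels'][60:280,200:360],None,fx=2.7,fy=2.7,interpolation=cv2.INTER_CUBIC)
cv2.imwrite('pics/w2.png',im[:,:,::-1])
g=c['pixels'].astype(int).sum(2)//3
for v in range(130,240,12): print(v,g[v,255:310].tolist())
```

```text
[ 0.5028 -0.1614  0.3423]
hook_tip [ 0.479 -0.101  0.173] 0.62 [281. 124.]
hook_tip [ 0.543 -0.28  -0.003] 0.42 [284. 245.]
rod_mid [ 0.505 -0.179  0.165] 0.84 [280. 206.]
[[281.2432 125.1722]
 [282.9248 204.3799]]
130 [157, 176, 146, 134, 154, 149, 121, 120, 118, 117, 117, 119, 118, 119, 120, 122, 119, 119, 119, 121, 123, 116, 107, 94, 111, 125, 132, 136, 140, 136, 129, 116, 94, 107, 119, 122, 119, 120, 119, 117, 116, 142, 170, 176, 176, 176, 175, 177, 175, 177, 175, 173, 175, 179, 181]
142 [177, 176, 179, 178, 177, 172, 147, 119, 119, 117, 119, 133, 147, 132, 168, 171, 140, 152, 179, 180, 152, 151, 147, 121, 122, 140, 155, 172, 182, 172, 151, 126, 101, 144, 177, 177, 165, 134, 136, 158, 177, 177, 179, 178, 176, 178, 175, 177, 178, 180, 180, 179, 176, 176, 177]
154 [177, 178, 177, 177, 178, 159, 136, 122, 120, 120, 118, 119, 143, 180, 180, 179, 180, 180, 180, 178, 180, 182, 169, 135, 116, 138, 151, 169, 183, 173, 157, 131, 107, 145, 176, 177, 179, 178, 178, 179, 177, 179, 178, 179, 179, 181, 180, 178, 180, 178, 177, 174, 177, 180, 181]
166 [176, 177, 176, 180, 179, 177, 147, 121, 12
[... 1094 characters left out ...]
6, 175, 177, 179, 150, 119, 116, 118, 119, 118, 122, 160, 172, 173, 175, 173, 173, 173, 171, 161, 132, 125, 150, 165, 181, 187, 177, 158, 136, 127, 149, 174, 175, 175, 174, 172, 174, 176, 176, 176, 174, 175, 177, 176, 176, 175, 173, 173, 174, 173, 171]
226 [74, 72, 70, 72, 69, 66, 69, 69, 68, 71, 64, 70, 70, 67, 68, 68, 66, 63, 64, 64, 59, 60, 59, 60, 80, 117, 147, 162, 176, 186, 179, 161, 142, 105, 68, 54, 56, 54, 55, 53, 55, 53, 53, 49, 51, 54, 48, 51, 55, 51, 50, 52, 52, 50, 54]
238 [88, 90, 106, 114, 115, 118, 117, 118, 117, 109, 85, 54, 15, 6, 7, 1, 6, 9, 7, 7, 8, 4, 6, 3, 7, 1, 1, 22, 24, 23, 16, 13, 3, 4, 5, 5, 4, 3, 15, 0, 6, 5, 2, 2, 13, 6, 17, 88, 125, 142, 171, 180, 185, 186, 185]
```

View pics/w2.png

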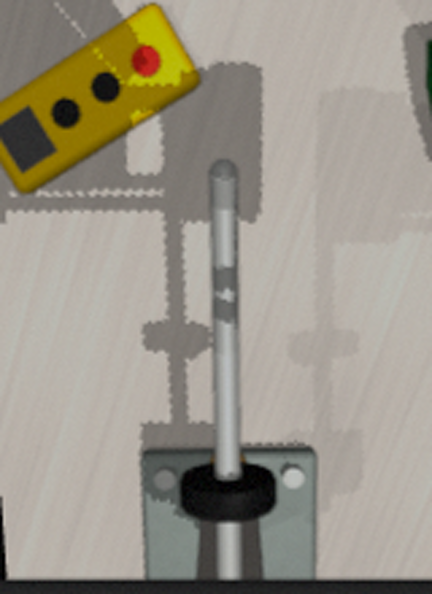

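In this view the rod is centred on columns 283–284 from row 125 (tip) to row 232 (collar face). This agrees with the network's points to about 1 mm, and the rod's yaw is about 109.3°. Next is the large ring.

Emit:
servo_tool(rows=[-1, 0.028, 0.016, 0, 0, -1, 0.028, 0.016, 0, 0, -1, 0.028, 0.016, 0, 0, -1, 0.028, 0.016, 0, 0, -1, 0.028, 0.016, 0, 0])

```text
time: 5.12
position: [0.5279, -0.004, 0.3428]
tool_rot: [0.584, 0.811, -0.0, -0.0]
ft_force: [-0.0, -0.4, 0.1]
grip_width: 0.0869
grip_force: 0.0
```

Emit:
servo_tool(rows=[-1, 0, 0, 0.03, 0, -1, 0, 0, 0.03, 0, -1, 0, 0, 0, 0])

```text
time: 5.37
position: [0.5241, -0.0037, 0.2779]
tool_rot: [0.584, 0.812, -0.003, -0.005]
ft_force: [-1.4, 0.8, -0.1]
grip_width: 0.0874
grip_force: 0.0
```

```bash
cat > look.py <<'E'
from h import *
import sys
np.set_printoptions(precision=4,suppress=True)
def look(name,qs,save=True):
    o=robot.get_obs();c=wristify(robot.camera("wrist"),o)
    Rm=R.from_quat(o['tool_rot']).as_matrix()
    print(o['time'],o['position'],'yaw',np.degrees(np.arctan2(Rm[1,0],Rm[0,0])))
    for q in qs:
        for r in robot.place_of(c,q)[:3]:
            print(q,np.round(r['at'],4),round(r['score'],2),P(c,r['at'])[0].round(),'tool dxyz',Rm.T@(np.array(r['at'])-o['position']))
        for r in robot.outline_of(c,q)[:2]:
            m=r['region'].astype(np.uint8)
            if m.sum()<50: continue
            rect=cv2.minAreaRect(cv2.findNonZero(m));print('  outline',rect,np.array(c['pixels'])[m>0].mean(0),m.sum())
    if save: cv2.imwrite(f'pics/{name}.png',c['pixels'][:,:,::-1])
    return o,c
E
python3 - <<'E'
from look import *
look('w3',["ring_l_mid","ring_m_mid","ring_s_mid"])
E
```

```text
5.3667 [ 0.5241 -0.0037  0.2779] yaw 108.5988424326373
ring_l_mid [ 0.5859 -0.0308  0.0338] 0.95 [327. 215.] tool dxyz [-0.0468  0.0524  0.2433]
ring_l_mid [0.5045 0.07   0.0342] 0.76 [291. 114.] tool dxyz [0.0747 0.0074 0.2441]
  outline ((293.7818603515625, 114.09730529785156), (63.654319763183594, 25.805805206298828), 34.99201965332031) [147.3515 142.05   128.8856] 1599
  outline ((327.3293762207031, 216.9823455810547), (58.896610260009766, 24.29620933532715), 77.47119140625) [ 29.9658 119.8579  49.7941] 1316
ring_m_mid [0.6553 0.2154 0.0322] 0.92 [466.  28.] tool dxyz [0.1644 0.1967 0.2446]
  outline ((462.9701843261719, 30.483936309814453), (58.652923583984375, 55.74059295654297), 28.300758361816406) [148.7783 146.691  138.2871] 2738
ring_s_mid [ 0.4795 -0.0987  0.1726] 0.26 [203. 292.] tool dxyz [-0.0764 -0.0715  0.1056]
```

View pics/w3.png

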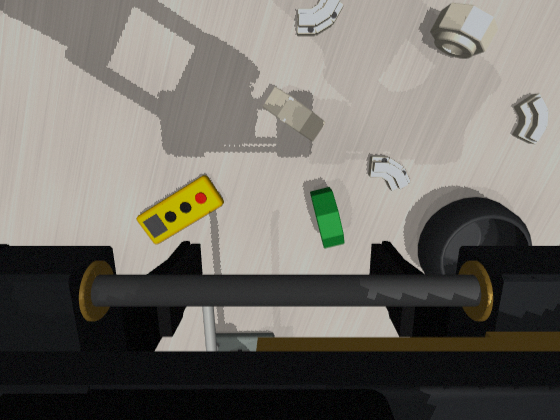

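The view shows the white large ring at (293,113), turned about 35° from the tool. The green look-alike is at (327,215) and the white middle ring at (463,30). The other pale items are jaws at (318,15), (390,170) and (530,118). I'll turn and close in on the white one.

Emit:
servo_tool(rows=[-1, 0, 0, 0, 7, -1, 0, 0, 0, 7, -1, 0, 0, 0, 7, -1, 0, 0, 0, 7, -1, 0, 0, 0, 7])

```text
time: 6.13
position: [0.5296, -0.0048, 0.2837]
tool_rot: [0.803, 0.596, 0.001, 0.001]
ft_force: [0.2, -0.5, -0.0]
grip_width: 0.0868
grip_force: 0.0
```

Emit:
servo_tool(rows=[-1, 0, -0.02, 0.04, 0, -1, 0, -0.016, 0.04, 0, -1, 0, 0, 0, 0])

```text
time: 6.38
position: [0.4866, 0.0073, 0.2011]
tool_rot: [0.801, 0.599, -0.006, -0.007]
ft_force: [-1.9, 0.3, -0.5]
grip_width: 0.087
grip_force: 0.0
```

Run:
```python
from look import *
o,c=look('w4',["ring_l_mid"],0)
im=cv2.resize(c['pixels'][20:240,150:410],None,fx=2.5,fy=2.5,interpolation=cv2.INTER_CUBIC)
cv2.imwrite('pics/w4.png',im[:,:,::-1])
```

```text
6.3833 [0.4866 0.0073 0.2011] yaw 73.61314564780552
ring_l_mid [ 0.5885 -0.0327  0.0313] 0.97 [397. 201.] tool dxyz [-0.0094  0.1123  0.1676]
ring_l_mid [0.5058 0.0648 0.0336] 0.69 [290. 129.] tool dxyz [0.0608 0.0055 0.1673]
  outline ((396.65338134765625, 202.83389282226562), (76.70217895507812, 30.861743927001953), 42.709388732910156) [ 29.2723 112.6386  47.5307] 2233
  outline ((290.0, 123.5), (75.99998474121094, 30.999996185302734), 0.0) [171.6764 169.5359 161.6595] 2370
```

View pics/w4.png

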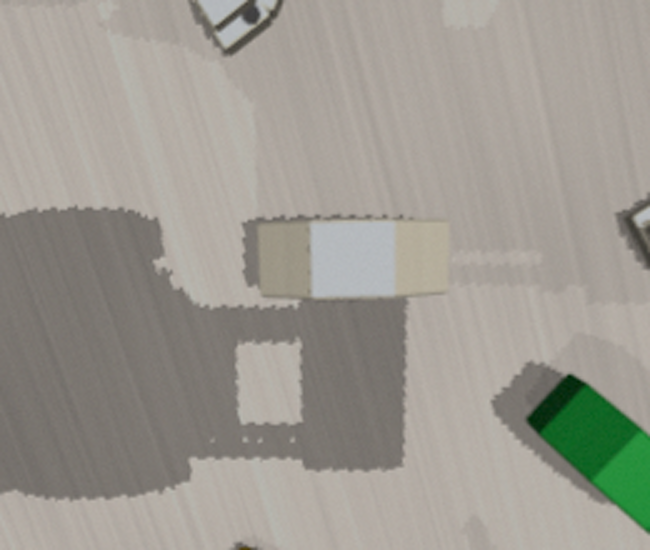

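The close crop confirms a white octagonal ring, with its top facet centred at px (291,123.6). It is square to the tool, and the green one stands apart. I'll let the arm settle and compute the reach.

Emit:
servo_tool(rows=[-1, 0, 0, 0, 0, -1, 0, 0, 0, 0])

```text
time: 6.7
position: [0.4993, 0.0045, 0.2088]
tool_rot: [0.801, 0.599, 0.002, 0.002]
ft_force: [-0.1, 0.7, -0.4]
grip_width: 0.0866
grip_force: 0.0
```

```bash
cat >> look.py <<'E'
def ring(q,H,wmin=100):
    """ring box position from bright facets: outline centre at top height H"""
    o,c=look('x',[q],0)
    Rm=R.from_quat(o['tool_rot']).as_matrix()
    for r in robot.outline_of(c,q)[:3]:
        m=r['region']; px=c['pixels'][m].mean(0)
        v,u=np.where(m); 
        uv=((u.min()+u.max()+1)/2,(v.min()+v.max()+1)/2)
        for z in (H/2,H): print(px.round(),uv,(u.min(),u.max(),v.min(),v.max()),'z',z,'tool',Rm.T@(at_z(c,uv,z)-o['position']))
    return o,c
E
python3 - <<'E'
from look import *
ring("ring_l_mid",.068)
E
```

```text
6.7 [0.4993 0.0045 0.2088] yaw 73.59673048203948
ring_l_mid [ 0.5855 -0.0299  0.033 ] 0.81 [374. 198.] tool dxyz [-0.0087  0.0913  0.1764]
  outline ((271.5, 125.0), (32.0, 75.0), 90.0) [170.3899 168.1971 160.2534] 2293
  outline ((375.6764831542969, 201.79412841796875), (74.7325439453125, 29.177146911621094), 40.601295471191406) [ 27.2409 112.728   46.2564] 2059
[170. 168. 160.] (np.float64(272.0), np.float64(125.5)) (np.int64(234), np.int64(309), np.int64(109), np.int64(141)) z 0.034 tool [ 0.0639 -0.0122  0.1748]
[170. 168. 160.] (np.float64(272.0), np.float64(125.5)) (np.int64(234), np.int64(309), np.int64(109), np.int64(141)) z 0.068 tool [ 0.0647 -0.0109  0.1408]
[ 27. 113.  46.] (np.float64(376.5), np.float64(202.0)) (np.int64(341), np.int64(411), np.int64(170), np.int64(233)) z 0.034 tool [-0.0124  0.0941  0.1754]
[ 27. 113.  46.] (np.float64(376.5), np.float64(202.0)) (np.int64(341), np.int64(411), np.int64(170), np.int64(233)) z 0.068 tool [-0.004   0.0847  0.1413]
```

Emit:
servo_tool(rows=[-1, 0.032, -0.006, 0, 0, -1, 0.032, -0.006, 0, 0, -1, 0, 0, 0.04, 0, -1, 0, 0, 0.04, 0, -1, 0, 0, 0.04, 0])

```text
time: 7.32
position: [0.5045, 0.0707, 0.0865]
tool_rot: [0.8, 0.6, 0.002, 0.002]
ft_force: [0.3, 0.3, -1.1]
grip_width: 0.0871
grip_force: 0.0
```

Emit:
servo_tool(rows=[-1, 0, 0, 0.03, 0, -1, 0, 0, 0.023, 0, -1, 0, 0, 0.013, 0, -1, 0, 0, 0.008, 0, -1, 0, 0, 0, 0])

```text
time: 7.73
position: [0.5024, 0.07, 0.0112]
tool_rot: [0.801, 0.599, -0.001, -0.001]
ft_force: [0.1, -0.1, 0.4]
grip_width: 0.0868
grip_force: 0.0
```

Emit:
servo_tool(rows=[0, 0, 0, 0, 0, 0, 0, 0, 0, 0, 0, 0, 0, 0, 0, 0, 0, 0, 0, 0, 0, 0, 0, 0, 0], newtons=20)

```text
time: 8.15
position: [0.504, 0.0699, 0.0137]
tool_rot: [0.801, 0.599, 0.001, 0.001]
ft_force: [-0.0, -0.2, 4.6]
grip_width: 0.0677
grip_force: 20.0
```

Emit:
servo_tool(rows=[0, 0, 0, -0.01, 0, 0, 0, 0, -0.03, 0, 0, 0, 0, -0.035, 0, 0, 0, 0, -0.035, 0, 0, 0, 0, -0.025, 0])

```text
time: 8.57
position: [0.5032, 0.0701, 0.1508]
tool_rot: [0.801, 0.599, 0.001, 0.001]
ft_force: [0.6, -0.1, -0.2]
grip_width: 0.0677
grip_force: 20.0
```

Emit:
servo_tool(rows=[0, 0, 0, 0, -6, 0, 0, 0, 0, -6, 0, 0, 0, 0, -6, 0, 0, 0, 0, -6, 0, 0, 0, 0, -6])

```text
time: 8.98
position: [0.5023, 0.0701, 0.1484]
tool_rot: [0.616, 0.788, 0.0, -0.0]
ft_force: [-0.3, 0.2, -0.5]
grip_width: 0.0681
grip_force: 20.0
```

Emit:
servo_tool(rows=[0, 0, 0, 0, -5.7, 0, -0.028, -0.019, 0, 0, 0, -0.028, -0.019, 0, 0, 0, -0.028, -0.019, 0, 0, 0, -0.02, -0.014, 0, 0])

```text
time: 9.4
position: [0.4692, -0.0532, 0.1482]
tool_rot: [0.578, 0.816, -0.0, 0.0]
ft_force: [0.2, -0.2, -0.0]
grip_width: 0.068
grip_force: 20.0
```

Emit:
servo_tool(rows=[0, -0.01, -0.008, 0, 0, 0, 0, 0, 0, 0, 0, 0, 0, 0, 0])

```text
time: 9.65
position: [0.4656, -0.064, 0.1481]
tool_rot: [0.579, 0.815, 0.0, -0.0]
ft_force: [-0.0, -0.4, -1.2]
grip_width: 0.0678
grip_force: 20.0
```

Run:
```python
from look import *
o=robot.get_obs();Rm=R.from_quat(o['tool_rot']).as_matrix()
print(o['time'],o['position'],np.degrees(np.arctan2(Rm[1,0],Rm[0,0])),o['ft_force'],o['q'],o['grip_width'])
d=np.array([.4811,-.1016,.173])-o['position'];print('tip in tool',Rm.T@d)
ims=[]
for n in("scene","side"):
    c=robot.camera(n)
    for q in["hook_tip","ring_l_mid"]:
        for r in robot.place_of(c,q)[:3]: print(n,q,np.round(r['at'],3),round(r['score'],2))
    u,v=P(c,o['position']-[0,0.04,-.03])[0].astype(int)
    u=min(max(u,50),510);v=min(max(v,50),370)
    ims.append(cv2.resize(c['pixels'][v-50:v+50,u-50:u+50],None,fx=4,fy=4,interpolation=cv2.INTER_CUBIC))
cv2.imwrite('pics/a1.png',np.hstack(ims)[:,:,::-1])
```

```text
9.65 [ 0.4656 -0.064   0.1481] 109.18644131763106 [-0.0046 -0.4465 -1.2325] [-0.3752  0.4411  1.8887  0.0005  0.8119 -0.7104] 0.06777045085333527
tip in tool [-0.0406  0.0023 -0.0249]
scene hook_tip [ 0.484 -0.104  0.176] 0.67
scene hook_tip [0.574 0.389 0.   ] 0.54
scene hook_tip [ 0.758 -0.3   -0.003] 0.16
scene ring_l_mid [ 0.592 -0.036  0.034] 0.63
scene ring_l_mid [ 0.465 -0.062  0.169] 0.61
side hook_tip [ 0.478 -0.097  0.177] 0.98
side ring_l_mid [ 0.466 -0.062  0.165] 0.83
side ring_l_mid [ 0.584 -0.035  0.032] 0.8
```

View pics/a1.png

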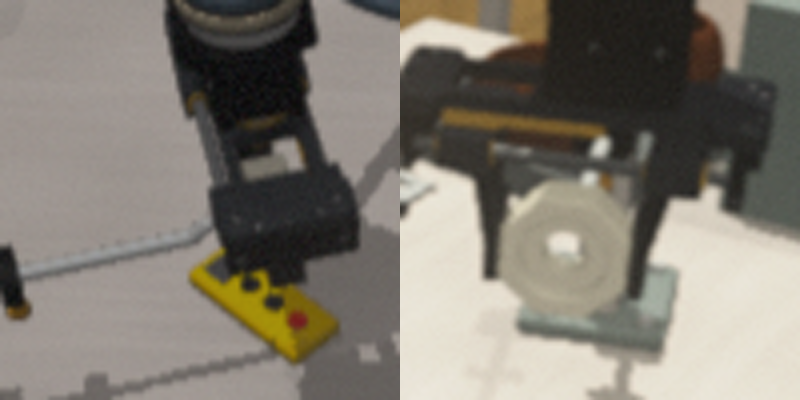

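Both views look as expected: the ring is held upright, its recess faces outward (side crop at (565,245)), and its bore is roughly in line with the tip. I'm threading it on gently.

Emit:
servo_tool(rows=[0, -0.008, 0.002, 0, 0, 0, -0.01, 0, 0, 0, 0, -0.01, 0, 0, 0, 0, -0.008, 0, 0, 0])

```text
time: 10.28
position: [0.4809, -0.0985, 0.1477]
tool_rot: [0.579, 0.816, 0.0, 0.001]
ft_force: [-0.0, -0.5, -0.9]
grip_width: 0.0676
grip_force: 20.0
```

Emit:
servo_tool(rows=[0, -0.008, 0, 0, 0, 0, -0.008, 0, 0, 0, 0, -0.008, 0, 0, 0, 0, -0.008, 0, 0, 0])

```text
time: 10.62
position: [0.4906, -0.1281, 0.1475]
tool_rot: [0.579, 0.816, 0.0, -0.0]
ft_force: [-0.2, 0.4, -1.4]
grip_width: 0.068
grip_force: 20.0
```

Emit:
servo_tool(rows=[0, -0.006, 0, 0, 0, 0, -0.003, 0, 0, 0, 0, 0, 0, 0, 0])

```text
time: 10.87
position: [0.4938, -0.1365, 0.1476]
tool_rot: [0.579, 0.815, 0.0, 0.0]
ft_force: [0.1, 0.1, -1.7]
grip_width: 0.0677
grip_force: 20.0
```

Emit:
servo_tool(rows=[0, 0, 0.004, 0, 0, 0, 0, 0.0005, 0, 0, 0, 0, 0, 0, 0])

```text
time: 11.12
position: [0.4978, -0.1337, 0.1476]
tool_rot: [0.578, 0.816, 0.0, -0.0]
ft_force: [-0.3, -0.6, -1.5]
grip_width: 0.0677
grip_force: 20.0
```

Emit:
servo_tool(rows=[0, 0, 0.001, 0, 0, 0, 0, 0, 0, 0])

```text
time: 11.28
position: [0.4987, -0.1335, 0.1476]
tool_rot: [0.578, 0.816, 0.0, -0.0]
ft_force: [0.6, -0.1, -0.5]
grip_width: 0.0679
grip_force: 20.0
```

Emit:
servo_tool(rows=[0, 0, 0.001, 0, 0, 0, 0, 0, 0, 0])

```text
time: 11.45
position: [0.4991, -0.1333, 0.1475]
tool_rot: [0.578, 0.816, -0.0, -0.001]
ft_force: [-0.8, -0.2, -0.2]
grip_width: 0.0675
grip_force: 20.0
```

Emit:
servo_tool(rows=[0, 0, 0.001, 0, 0, 0, 0, 0, 0, 0])

```text
time: 11.62
position: [0.4991, -0.1332, 0.1474]
tool_rot: [0.578, 0.816, -0.001, -0.001]
ft_force: [-4.6, -2.3, 1.4]
grip_width: 0.068
grip_force: 20.0
```

Emit:
servo_tool(rows=[0, 0, -0.006, 0, 0, 0, 0, -0.006, 0, 0, 0, 0, 0, 0, 0])

```text
time: 11.87
position: [0.4883, -0.1372, 0.1476]
tool_rot: [0.579, 0.815, 0.0, -0.0]
ft_force: [0.2, 0.5, -0.2]
grip_width: 0.0683
grip_force: 20.0
```

Emit:
servo_tool(rows=[0, 0, -0.001, 0, 0, 0, 0, 0, 0, 0])

```text
time: 12.03
position: [0.4884, -0.1377, 0.1477]
tool_rot: [0.579, 0.816, 0.0, 0.0]
ft_force: [0.5, 0.8, -0.7]
grip_width: 0.0677
grip_force: 20.0
```

Emit:
servo_tool(rows=[0, 0, -0.001, 0, 0, 0, 0, 0, 0, 0])

```text
time: 12.2
position: [0.4874, -0.1379, 0.1477]
tool_rot: [0.579, 0.816, 0.0, 0.0]
ft_force: [-0.1, 0.3, -1.2]
grip_width: 0.0676
grip_force: 20.0
```

Emit:
servo_tool(rows=[0, 0, -0.001, 0, 0, 0, 0, 0, 0, 0])

```text
time: 12.37
position: [0.4868, -0.1381, 0.1477]
tool_rot: [0.579, 0.816, 0.0, 0.0]
ft_force: [1.3, -0.4, -1.9]
grip_width: 0.0677
grip_force: 20.0
```

Emit:
servo_tool(rows=[0, 0, -0.001, 0, 0, 0, 0, 0, 0, 0])

```text
time: 12.53
position: [0.4868, -0.1382, 0.1477]
tool_rot: [0.579, 0.815, 0.001, 0.001]
ft_force: [3.8, 1.9, -4.0]
grip_width: 0.0678
grip_force: 20.0
```

Emit:
servo_tool(rows=[0, 0, 0.004, 0, 0, 0, 0, 0.004, 0, 0, 0, 0, 0, 0, 0])

```text
time: 12.78
position: [0.4936, -0.1359, 0.1477]
tool_rot: [0.578, 0.816, -0.0, 0.0]
ft_force: [-0.1, -0.4, -0.4]
grip_width: 0.0679
grip_force: 20.0
```

Run:
```python
from h import *
d=np.load('w2.npz');c={'intrinsics':d['K'],'rvec':d['rvec'],'tvec':d['tvec']}
# columns dark collar rows near centre, excluding rod highlight
g=d['px'].astype(int).sum(2)//3
print('rows',[(v,g[v,270:276].mean().round(),g[v,292:298].mean().round()) for v in range(226,256,2)])
e=np.array([-.3305,.9438]);tip=np.array([.4811,-.1016])
for v in(228,230,232,234,236):
  for z in (.184,.165): print(v,z,191+1000*(at_z(c,(284,v),z)[:2]-tip)@e)
o=robot.get_obs();p=o['position'];print(p,191+1000*(p[:2]-tip)@e,1000*(p[:2]-tip)@[.9438,.3305],o['ft_force'])
```

```text
rows [(226, np.float64(64.0), np.float64(54.0)), (228, np.float64(73.0), np.float64(103.0)), (230, np.float64(85.0), np.float64(134.0)), (232, np.float64(57.0), np.float64(45.0)), (234, np.float64(9.0), np.float64(6.0)), (236, np.float64(6.0), np.float64(4.0)), (238, np.float64(6.0), np.float64(5.0)), (240, np.float64(6.0), np.float64(5.0)), (242, np.float64(14.0), np.float64(18.0)), (244, np.float64(15.0), np.float64(20.0)), (246, np.float64(13.0), np.float64(15.0)), (248, np.float64(14.0), np.float64(16.0)), (250, np.float64(20.0), np.float64(23.0)), (252, np.float64(67.0), np.float64(72.0)), (254, np.float64(93.0), np.float64(84.0))]
228 0.184 91.93188991237145
228 0.165 85.61841880188936
230 0.184 89.83604225314077
230 0.165 83.39867837838862
232 0.184 87.7333601480068
232 0.165 81.17169950137864
234 0.184 85.62381011223556
234 0.165 78.93744670672771
236 0.184 83.50735844199502
236 0.165 76.69588429825431
[ 0.49358445 -0.13586342  0.14765341] 154.53607031754504 0.4587647493627828 [-0.0513075  -0.35575901 -0.36658202]
```

Emit:
servo_tool(rows=[0, -0.01, -0.0005, 0.004, 0, 0, -0.012, 0, 0.004, 0, 0, -0.012, 0, 0, 0, 0, -0.01, 0, 0, 0, 0, -0.005, 0, 0, 0])

```text
time: 13.2
position: [0.5097, -0.1849, 0.1395]
tool_rot: [0.579, 0.815, -0.0, 0.001]
ft_force: [0.2, 0.3, -0.6]
grip_width: 0.0678
grip_force: 20.0
```

Emit:
servo_tool(rows=[0, -0.004, 0, 0, 0, 0, -0.002, 0, 0, 0, 0, 0, 0, 0, 0])

```text
time: 13.45
position: [0.5107, -0.1884, 0.1396]
tool_rot: [0.579, 0.815, 0.0, 0.0]
ft_force: [-0.3, 0.5, -0.1]
grip_width: 0.0679
grip_force: 20.0
```

Emit:
servo_tool(rows=[0, -0.001, 0, 0, 0, 0, -0.001, 0, 0, 0, 0, 0, 0, 0, 0])

```text
time: 13.7
position: [0.5113, -0.1896, 0.1397]
tool_rot: [0.578, 0.816, 0.0, -0.0]
ft_force: [0.7, -0.6, -0.8]
grip_width: 0.068
grip_force: 20.0
```

Emit:
servo_tool(rows=[0, -0.001, 0, 0, 0, 0, -0.001, 0, 0, 0, 0, 0, 0, 0, 0])

```text
time: 13.95
position: [0.5121, -0.1917, 0.1397]
tool_rot: [0.578, 0.816, 0.0, 0.0]
ft_force: [0.1, 0.2, -0.7]
grip_width: 0.0674
grip_force: 20.0
```

Emit:
servo_tool(rows=[0, -0.002, 0, 0, 0, 0, -0.001, 0, 0, 0, 0, 0, 0, 0, 0])

```text
time: 14.2
position: [0.5132, -0.1948, 0.1396]
tool_rot: [0.579, 0.816, -0.0, 0.0]
ft_force: [0.0, -0.0, -0.4]
grip_width: 0.0679
grip_force: 20.0
```

Emit:
servo_tool(rows=[0, -0.001, 0, 0, 0, 0, 0, 0, 0, 0])

```text
time: 14.37
position: [0.5134, -0.1957, 0.1396]
tool_rot: [0.579, 0.816, -0.0, 0.0]
ft_force: [-0.5, 0.3, -0.8]
grip_width: 0.0678
grip_force: 20.0
```

Emit:
servo_tool(rows=[0, -0.001, 0, 0, 0, 0, 0, 0, 0, 0])

```text
time: 14.53
position: [0.5137, -0.1966, 0.1396]
tool_rot: [0.579, 0.816, -0.0, 0.0]
ft_force: [0.2, 0.4, -0.5]
grip_width: 0.068
grip_force: 20.0
```

Emit:
servo_tool(rows=[0, -0.0007, 0, 0, 0, 0, 0, 0, 0, 0])

```text
time: 14.7
position: [0.5139, -0.1972, 0.1396]
tool_rot: [0.579, 0.816, -0.0, 0.0]
ft_force: [0.2, 0.0, -2.0]
grip_width: 0.0677
grip_force: 20.0
```

Emit:
servo_tool(rows=[0, -0.0007, 0, 0, 0, 0, 0, 0, 0, 0])

```text
time: 14.87
position: [0.5142, -0.1979, 0.1396]
tool_rot: [0.579, 0.816, 0.0, 0.0]
ft_force: [-0.3, 0.6, 0.5]
grip_width: 0.0679
grip_force: 20.0
```

Emit:
servo_tool(rows=[0, -0.0007, 0, 0, 0, 0, 0, 0, 0, 0])

```text
time: 15.03
position: [0.5143, -0.1984, 0.1396]
tool_rot: [0.579, 0.816, 0.0, -0.0]
ft_force: [0.5, -0.3, -1.2]
grip_width: 0.068
grip_force: 20.0
```

Emit:
servo_tool(rows=[0, -0.0007, 0, 0, 0, 0, 0, 0, 0, 0])

```text
time: 15.2
position: [0.5143, -0.1984, 0.1395]
tool_rot: [0.579, 0.816, 0.0, -0.001]
ft_force: [0.0, 2.6, -0.5]
grip_width: 0.0676
grip_force: 20.0
```

Emit:
servo_tool(rows=[0, -0.0007, 0, 0, 0, 0, 0, 0, 0, 0])

```text
time: 15.37
position: [0.5142, -0.1984, 0.1395]
tool_rot: [0.579, 0.816, 0.001, -0.001]
ft_force: [-0.9, 5.5, 1.1]
grip_width: 0.0679
grip_force: 20.0
```

Emit:
servo_tool(rows=[0, 0.0007, 0, 0.001, 0, 0, 0, 0, 0, 0])

```text
time: 15.53
position: [0.5141, -0.1985, 0.1384]
tool_rot: [0.578, 0.816, 0.0, -0.001]
ft_force: [-0.8, 3.7, 0.5]
grip_width: 0.0681
grip_force: 20.0
```

Emit:
servo_tool(rows=[0, 0, 0, 0.0006, 0, 0, 0, 0, 0, 0])

```text
time: 15.7
position: [0.5141, -0.1985, 0.1378]
tool_rot: [0.579, 0.816, 0.0, -0.001]
ft_force: [-1.3, 4.8, 0.6]
grip_width: 0.0683
grip_force: 20.0
```

Emit:
servo_tool(rows=[0, 0, 0, 0.0006, 0, 0, 0, 0, 0, 0])

```text
time: 15.87
position: [0.5141, -0.1985, 0.1377]
tool_rot: [0.579, 0.816, 0.0, -0.001]
ft_force: [-1.9, 5.5, 2.9]
grip_width: 0.0677
grip_force: 20.0
```

Emit:
servo_tool(rows=[0, 0, 0, 0.0006, 0, 0, 0, 0, 0, 0])

```text
time: 16.03
position: [0.5141, -0.1985, 0.1376]
tool_rot: [0.579, 0.816, 0.0, -0.001]
ft_force: [-2.3, 6.3, 7.0]
grip_width: 0.0677
grip_force: 20.0
```

Emit:
servo_tool(rows=[0, 0.0008, 0, -0.001, 0, 0, 0, 0, 0, 0])

```text
time: 16.2
position: [0.5142, -0.1985, 0.1379]
tool_rot: [0.578, 0.816, -0.0, 0.0]
ft_force: [-1.4, 2.9, 0.8]
grip_width: 0.0681
grip_force: 20.0
```

Emit:
servo_tool(rows=[-1, 0, 0, 0, 0, -1, 0, 0, 0, 0, -1, 0, 0, 0, 0, -1, 0, 0, 0, 0])

```text
time: 16.53
position: [0.5149, -0.1992, 0.1379]
tool_rot: [0.579, 0.816, -0.0, 0.001]
ft_force: [-1.3, 0.1, 1.2]
grip_width: 0.0843
grip_force: 0.0
```

Emit:
servo_tool(rows=[-1, 0, 0, -0.01, 0, -1, 0, 0, -0.025, 0, -1, 0, 0, -0.035, 0, -1, 0, 0, -0.035, 0, -1, 0, 0, -0.025, 0])

```text
time: 16.95
position: [0.5153, -0.199, 0.2716]
tool_rot: [0.578, 0.816, 0.0, 0.002]
ft_force: [0.3, 0.1, 0.4]
grip_width: 0.0871
grip_force: 0.0
```

Emit:
servo_tool(rows=[-1, 0, 0, 0, 0, -1, 0, 0, 0, 0])

```text
time: 17.12
position: [0.5153, -0.199, 0.2702]
tool_rot: [0.578, 0.816, 0.0, 0.003]
ft_force: [-0.1, 0.2, 0.7]
grip_width: 0.087
grip_force: 0.0
```

Run:
```python
from look import *
o,c=look('w5',["ring_l_mid","ring_m_mid"],0)
s=robot.camera("side");
for r in robot.place_of(s,"ring_l_mid")[:3]: print(np.round(r['at'],3),r['score'])
for r in robot.place_of(s,"ring_m_mid")[:3]: print(np.round(r['at'],3),r['score'])
a=cv2.resize(c['pixels'][60:340,190:380],(380,560));b=cv2.resize(s['pixels'][130:230,320:420],(400,400))
b=np.vstack([b,np.zeros((160,400,3),np.uint8)])
cv2.imwrite('pics/w5.png',np.hstack([a,b])[:,:,::-1])
```

```text
17.1167 [ 0.5153 -0.199   0.2702] yaw 109.3137763620739
ring_l_mid [ 0.518  -0.2     0.1599] 0.84 [287. 207.] tool dxyz [-0.0014  0.0019  0.1103]
ring_l_mid [ 0.5847 -0.0318  0.0334] 0.68 [395.  55.] tool dxyz [0.1358 0.1201 0.2366]
  outline ((398.0699768066406, 54.49000549316406), (72.26631164550781, 45.25483703613281), 81.8698959350586) [22.0634 96.6944 39.0321] 2837
  outline ((285.0, 205.0), (50.0, 86.0), 90.0) [133.2149 129.821  119.6442] 3755
[ 0.585 -0.034  0.033] 0.66
[ 0.513 -0.196  0.156] 0.6
[ 0.642  0.047 -0.004] 0.24
[0.653 0.214 0.03 ] 0.77
```

View pics/w5.png

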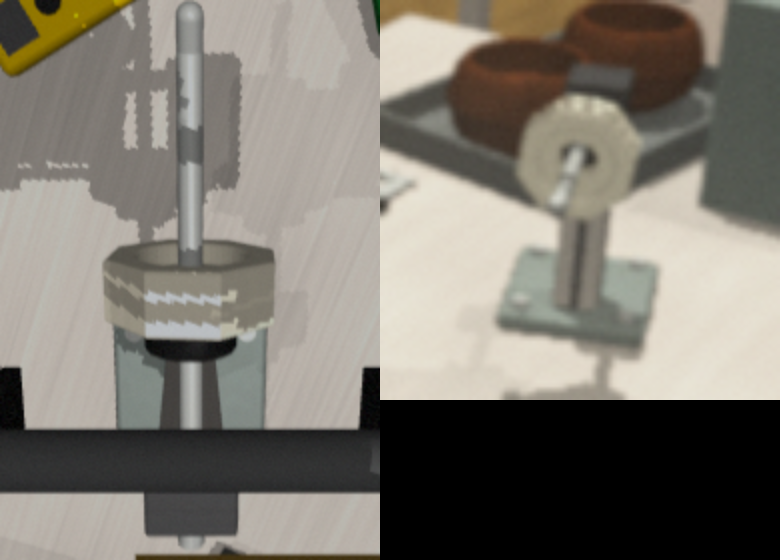

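The large ring hangs with its back flush on the black collar (left panel, ring front at y≈255, collar at y≈345), recess outward. Next is the middle ring.

Emit:
servo_tool(rows=[-1, 0.02, 0.02, 0, 0, -1, 0.027, 0.026, 0, 0, -1, 0.027, 0.026, 0, 0, -1, 0.027, 0.026, 0, 0, -1, 0.027, 0.026, 0, 0])

```text
time: 17.93
position: [0.5893, -0.0351, 0.2673]
tool_rot: [0.579, 0.815, -0.0, -0.0]
ft_force: [1.1, -0.2, -0.8]
grip_width: 0.0873
grip_force: 0.0
```

Emit:
servo_tool(rows=[-1, 0.027, 0.026, 0, 0, -1, 0.027, 0.026, 0, 0, -1, 0.027, 0.026, 0, 0, -1, 0.027, 0.026, 0, 0, -1, 0.027, 0.026, 0, 0])

```text
time: 18.35
position: [0.6673, 0.1358, 0.267]
tool_rot: [0.578, 0.816, -0.0, -0.0]
ft_force: [0.5, -0.5, 0.5]
grip_width: 0.0867
grip_force: 0.0
```

Emit:
servo_tool(rows=[-1, 0.01, 0.01, 0.02, 0, -1, 0, 0, 0.02, 0, -1, 0, 0, 0.01, 0, -1, 0, 0, 0, 0, -1, 0, 0, 0, 0])

```text
time: 18.77
position: [0.6726, 0.146, 0.2169]
tool_rot: [0.579, 0.815, -0.001, -0.001]
ft_force: [0.2, -0.1, 0.8]
grip_width: 0.0871
grip_force: 0.0
```

Run:
```python
from look import *
o,c=ring("ring_m_mid",.058)
cv2.imwrite('pics/w6.png',cv2.resize(c['pixels'][0:260,120:460],(680,520))[:,:,::-1])
```

```text
18.7667 [0.6726 0.146  0.2169] yaw 109.26947256676856
ring_m_mid [0.6519 0.2154 0.0312] 0.65 [288. 116.] tool dxyz [0.0722 0.0038 0.1857]
  outline ((287.03399658203125, 122.2756118774414), (61.7686653137207, 38.64295959472656), 25.70995330810547) [146.5092 142.902  132.327 ] 2174
[147. 143. 132.] (np.float64(289.5), np.float64(121.0)) (np.int64(257), np.int64(321), np.int64(94), np.int64(147)) z 0.029 tool [0.0674 0.0049 0.1879]
[147. 143. 132.] (np.float64(289.5), np.float64(121.0)) (np.int64(257), np.int64(321), np.int64(94), np.int64(147)) z 0.058 tool [0.0677 0.0045 0.1589]
```

View pics/w6.png

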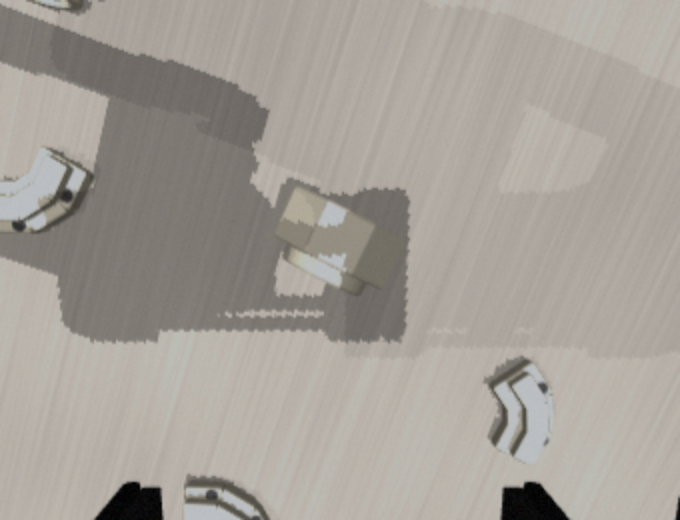

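Emit:
servo_tool(rows=[-1, 0, 0, 0, 7, -1, 0, 0, 0, 7, -1, 0, 0, 0, 7, -1, 0, 0, 0, 5.5, -1, 0, -0.026, 0.03, 0])

```text
time: 19.38
position: [0.6576, 0.1489, 0.1956]
tool_rot: [0.752, 0.659, 0.009, 0.008]
ft_force: [3.2, -0.3, 0.1]
grip_width: 0.087
grip_force: 0.0
```

Emit:
servo_tool(rows=[-1, 0, 0, 0, 0, -1, 0, 0, 0, 0])

```text
time: 19.55
position: [0.6439, 0.1496, 0.1862]
tool_rot: [0.75, 0.661, -0.003, -0.002]
ft_force: [0.7, 0.2, 0.1]
grip_width: 0.0871
grip_force: 0.0
```

```bash
cat >> look.py <<'E'
def ringb(q,H):
    o,c=look('x',[q],0)
    Rm=R.from_quat(o['tool_rot']).as_matrix()
    for r in robot.outline_of(c,q)[:2]:
        m=r['region'];v,u=np.where(m);T=lambda uv,z:(Rm.T@(at_z(c,uv,z)-o['position'])).round(4)
        print(c['pixels'][m].mean(0).round(),'bbox',u.min(),u.max(),v.min(),v.max(),'rows/cols counts')
        um=(u.min()+u.max()+1)/2
        rows=[(m[v0].sum(),np.where(m[v0])[0].min(),np.where(m[v0])[0].max()) for v0 in range(v.min(),v.max()+1,3)];print([tuple(map(int,a)) for a in rows])
        print('front edge top',T((um,v.min()),H),'back top',T((um,v.max()+1),H),'mid',T((um,v.min()),H/2))
    return o,c
E
python3 - <<'E'
from look import *
o,c=ringb("ring_m_mid",.058)
cv2.imwrite('pics/w7.png',cv2.resize(c['pixels'][40:220,180:400],(660,540))[:,:,::-1])
E
```

```text
19.55 [0.6439 0.1496 0.1862] yaw 82.82287973929029
ring_m_mid [0.6534 0.2131 0.0303] 0.89 [287. 125.] tool dxyz [0.0644 0.0026 0.1558]
  outline ((287.5, 129.5), (41.0, 67.0), 90.0) [161.8237 159.0704 150.5989] 2473
  outline ((296.0, 271.5), (36.0, 5.0), 0.0) [96.2359 93.6667 86.0051] 195
[162. 159. 151.] bbox 254 321 109 150 rows/cols counts
[(5, 281, 307), (66, 255, 320), (68, 254, 321), (68, 254, 321), (68, 254, 321), (67, 255, 321), (67, 255, 321), (66, 255, 320), (65, 256, 320), (64, 256, 319), (63, 256, 318), (49, 264, 312), (47, 265, 311), (44, 266, 309)]
front edge top [0.078  0.003  0.1281] back top [0.0438 0.003  0.1282] mid [0.0786 0.0031 0.1571]
[96. 94. 86.] bbox 278 314 269 274 rows/cols counts
[(23, 284, 306), (36, 278, 313)]
front edge top [-0.0652  0.011   0.1282] back top [-0.0713  0.0111  0.1282] mid [-0.0788  0.012   0.1573]
```

View pics/w7.png

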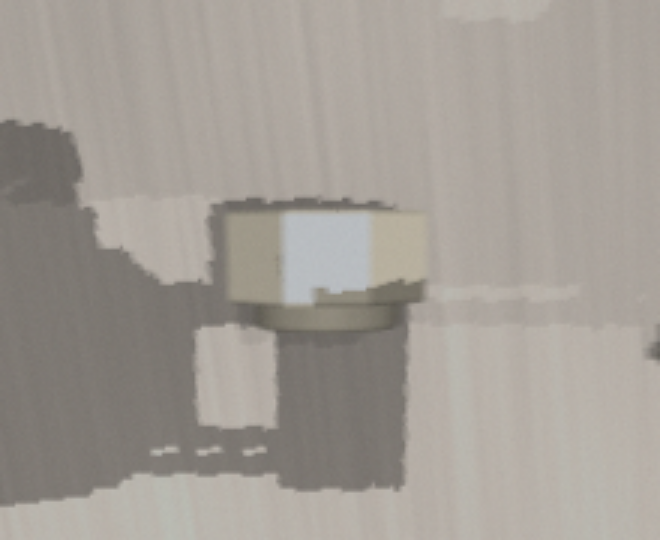

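The middle ring is square to the tool at px (287,129), spigot toward the tool's -x side (the hook's +x), as wanted. I'm grasping it.

Emit:
servo_tool(rows=[-1, 0.033, 0.003, 0, 0, -1, 0.032, 0, 0, 0, -1, 0, 0, 0.04, 0, -1, 0, 0, 0.04, 0, -1, 0, 0, 0.04, 0])

```text
time: 20.17
position: [0.6618, 0.2153, 0.0691]
tool_rot: [0.75, 0.662, 0.003, 0.002]
ft_force: [0.3, 0.7, -1.4]
grip_width: 0.0871
grip_force: 0.0
```

Emit:
servo_tool(rows=[-1, 0, 0, 0.03, 0, -1, 0, 0, 0.017, 0, -1, 0, 0, 0.007, 0, -1, 0, 0, 0.002, 0, -1, 0, 0, 0, 0])

```text
time: 20.58
position: [0.6602, 0.2141, 0.0127]
tool_rot: [0.75, 0.661, 0.001, 0.001]
ft_force: [0.1, 0.1, 0.3]
grip_width: 0.087
grip_force: 0.0
```

Emit:
servo_tool(rows=[0, 0, 0, 0, 0, 0.4, 0, 0, 0, 0, 0.4, 0, 0, 0, 0, 0.4, 0, 0, 0, 0, 0.4, 0, 0, 0, 0], newtons=20)

```text
time: 21.0
position: [0.6584, 0.2141, 0.0126]
tool_rot: [0.75, 0.661, 0.0, 0.0]
ft_force: [-0.4, -0.8, 0.4]
grip_width: 0.0617
grip_force: 0.4
```

Emit:
servo_tool(rows=[0.4, 0, 0, 0, 0])

```text
time: 21.08
position: [0.6584, 0.2141, 0.0124]
tool_rot: [0.75, 0.661, 0.0, 0.0]
ft_force: [-1.1, -1.2, 2.8]
grip_width: 0.0579
grip_force: 20.0
```

Emit:
servo_tool(rows=[0.4, 0, 0, -0.01, 0, 0.4, 0, 0, -0.03, 0, 0.4, 0, 0, -0.035, 0, 0.4, 0, 0, -0.035, 0, 0.4, 0, 0, -0.03, 0])

```text
time: 21.5
position: [0.659, 0.2141, 0.1546]
tool_rot: [0.75, 0.661, 0.001, 0.001]
ft_force: [0.6, -0.0, -1.1]
grip_width: 0.0576
grip_force: 20.0
```

Emit:
servo_tool(rows=[0.4, 0, 0, 0, -6.6, 0.4, 0, 0, 0, -6.6, 0.4, 0, 0, 0, -6.6, 0.4, 0, 0, 0, -6.6, 0.4, -0.015, -0.02, 0, 0])

```text
time: 21.92
position: [0.6471, 0.1961, 0.1528]
tool_rot: [0.577, 0.817, 0.003, 0.002]
ft_force: [1.0, 0.2, -0.5]
grip_width: 0.0579
grip_force: 20.0
```

Emit:
servo_tool(rows=[0.4, -0.022, -0.031, 0, 0, 0.4, -0.022, -0.031, 0, 0, 0.4, -0.022, -0.031, 0, 0, 0.4, -0.022, -0.031, 0, 0, 0.4, -0.022, -0.031, 0, 0])

```text
time: 22.33
position: [0.5334, 0.0372, 0.1525]
tool_rot: [0.579, 0.815, 0.0, 0.001]
ft_force: [0.7, -0.3, -1.1]
grip_width: 0.0576
grip_force: 20.0
```

Emit:
servo_tool(rows=[0.4, -0.022, -0.031, 0, 0, 0.4, -0.022, -0.031, 0, 0, 0.4, -0.015, -0.02, 0, 0, 0.4, -0.01, -0.014, 0, 0, 0.4, 0, 0, 0, 0])

```text
time: 22.75
position: [0.4646, -0.0605, 0.1523]
tool_rot: [0.581, 0.814, -0.001, -0.0]
ft_force: [0.4, -0.3, -1.0]
grip_width: 0.0578
grip_force: 20.0
```

Emit:
servo_tool(rows=[0.4, 0, 0, 0, 0])

```text
time: 22.83
position: [0.4666, -0.059, 0.1524]
tool_rot: [0.58, 0.814, 0.0, 0.001]
ft_force: [0.6, 0.4, -0.5]
grip_width: 0.0577
grip_force: 20.0
```

```bash
cat >> look.py <<'E'
def pose():
    o=robot.get_obs();Rm=R.from_quat(o['tool_rot']).as_matrix();p=o['position']
    e=np.array([-.3305,.9438]);b=np.array([.4930,-.1357])
    print('t',o['time'],p,'yaw',np.degrees(np.arctan2(Rm[1,0],Rm[0,0])),'along(from upright)',155+1000*(p[:2]-b)@e,'lat(tool y)',1000*(p[:2]-b)@[.9438,.3305],o['ft_force'],o['grip_width'])
E
python3 -c "
from look import *
pose()"
```

```text
t 22.8333 [ 0.4666 -0.059   0.1524] yaw 109.06684223739198 along(from upright) 236.072907162924 lat(tool y) 0.41587266039965337 [ 0.5535  0.3725 -0.4744] 0.0576933792761408
```

Emit:
servo_tool(rows=[0.4, -0.008, -0.0004, 0, -0.2, 0.4, -0.012, 0, 0, 0, 0.4, -0.01, 0, 0, 0, 0.4, -0.01, 0, 0, 0, 0.4, -0.01, 0, 0, 0])

```text
time: 23.25
position: [0.4836, -0.1066, 0.1517]
tool_rot: [0.578, 0.816, 0.0, 0.0]
ft_force: [0.6, 0.5, -1.3]
grip_width: 0.0577
grip_force: 20.0
```

Emit:
servo_tool(rows=[0.4, -0.01, 0, 0, 0, 0.4, -0.01, 0, 0, 0, 0.4, -0.008, 0, 0, 0, 0.4, -0.003, 0, 0, 0, 0.4, 0, 0, 0, 0])

```text
time: 23.67
position: [0.4933, -0.1358, 0.1517]
tool_rot: [0.578, 0.816, 0.0, 0.0]
ft_force: [-0.2, -0.1, -1.1]
grip_width: 0.0581
grip_force: 20.0
```

Emit:
servo_tool(rows=[0.4, 0, 0, 0.005, 0, 0.4, 0, 0, 0.004, 0, 0.4, 0, 0, 0, 0, 0.4, 0, 0, 0, 0])

```text
time: 24.0
position: [0.4923, -0.1342, 0.1423]
tool_rot: [0.578, 0.816, -0.0, -0.001]
ft_force: [-0.0, -0.3, -1.3]
grip_width: 0.058
grip_force: 20.0
```

```bash
python3 -c "
from look import *
pose()"
```

```text
t 24.0 [ 0.4923 -0.1342  0.1423] yaw 109.43737697714324 along(from upright) 156.6156687400021 lat(tool y) -0.1685648916916041 [-0.032  -0.3361 -1.2949] 0.05799613590757112
```

Emit:
servo_tool(rows=[0.4, -0.008, 0, 0.0006, 0, 0.4, -0.008, 0, 0, 0, 0.4, -0.007, 0, 0, 0, 0.4, -0.003, 0, 0, 0, 0.4, 0, 0, 0, 0])

```text
time: 24.42
position: [0.5023, -0.1608, 0.1424]
tool_rot: [0.578, 0.816, 0.0, 0.001]
ft_force: [0.1, 0.6, -1.1]
grip_width: 0.0576
grip_force: 20.0
```

Emit:
servo_tool(rows=[0.4, -0.001, 0, 0, 0, 0.4, -0.001, 0, 0, 0, 0.4, 0, 0, 0, 0])

```text
time: 24.67
position: [0.5021, -0.1613, 0.1422]
tool_rot: [0.578, 0.816, -0.0, -0.0]
ft_force: [-0.5, 0.6, -1.3]
grip_width: 0.0579
grip_force: 20.0
```

```bash
python3 -c "
from look import *
pose()"
```

```text
t 24.6667 [ 0.5021 -0.1613  0.1422] yaw 109.41215647526448 along(from upright) 127.81918571552127 lat(tool y) 0.165210576446457 [-0.536   0.5847 -1.2504] 0.05793216895392322
```

Emit:
servo_tool(rows=[0.4, -0.001, 0, 0.0005, 0, 0.4, -0.001, 0, 0, 0, 0.4, 0, 0, 0, 0])

```text
time: 24.92
position: [0.503, -0.1632, 0.1417]
tool_rot: [0.578, 0.816, -0.0, 0.0]
ft_force: [-0.1, -0.3, -0.4]
grip_width: 0.0577
grip_force: 20.0
```

Emit:
servo_tool(rows=[0.4, -0.001, 0, 0, 0, 0.4, 0, 0, 0, 0])

```text
time: 25.08
position: [0.5033, -0.1642, 0.1417]
tool_rot: [0.578, 0.816, -0.0, 0.0]
ft_force: [0.6, 0.0, -0.9]
grip_width: 0.0579
grip_force: 20.0
```

Emit:
servo_tool(rows=[0.4, -0.001, 0, 0, 0, 0.4, 0, 0, 0, 0])

```text
time: 25.25
position: [0.5036, -0.1652, 0.1417]
tool_rot: [0.578, 0.816, -0.0, 0.0]
ft_force: [0.4, -1.2, -1.8]
grip_width: 0.0578
grip_force: 20.0
```

Emit:
servo_tool(rows=[0.4, -0.001, 0, 0, 0, 0.4, 0, 0, 0, 0])

```text
time: 25.42
position: [0.504, -0.1662, 0.1417]
tool_rot: [0.578, 0.816, -0.0, 0.0]
ft_force: [-0.2, -0.6, -0.6]
grip_width: 0.0578
grip_force: 20.0
```

Emit:
servo_tool(rows=[0.4, -0.001, 0, 0, 0, 0.4, 0, 0, 0, 0])

```text
time: 25.58
position: [0.5043, -0.1672, 0.1417]
tool_rot: [0.578, 0.816, -0.0, 0.0]
ft_force: [-0.7, 0.7, -0.6]
grip_width: 0.0576
grip_force: 20.0
```

Emit:
servo_tool(rows=[0.4, -0.001, 0, 0, 0, 0.4, 0, 0, 0, 0])

```text
time: 25.75
position: [0.5047, -0.1681, 0.1417]
tool_rot: [0.578, 0.816, -0.0, 0.0]
ft_force: [0.9, -0.0, -1.4]
grip_width: 0.0577
grip_force: 20.0
```

Emit:
servo_tool(rows=[0.4, -0.0007, 0, 0, 0, 0.4, 0, 0, 0, 0])

```text
time: 25.92
position: [0.5049, -0.1687, 0.1417]
tool_rot: [0.578, 0.816, -0.0, 0.0]
ft_force: [-0.9, -1.0, -1.0]
grip_width: 0.0576
grip_force: 20.0
```

Emit:
servo_tool(rows=[0.4, -0.001, 0, 0, 0, 0.4, 0, 0, 0, 0])

```text
time: 26.08
position: [0.5052, -0.1697, 0.1417]
tool_rot: [0.578, 0.816, -0.0, 0.0]
ft_force: [-0.6, -0.1, -0.8]
grip_width: 0.0579
grip_force: 20.0
```

Emit:
servo_tool(rows=[0.4, -0.0007, 0, 0, 0, 0.4, 0, 0, 0, 0])

```text
time: 26.25
position: [0.5053, -0.1702, 0.1417]
tool_rot: [0.578, 0.816, 0.0, -0.0]
ft_force: [0.5, -0.4, -1.3]
grip_width: 0.0578
grip_force: 20.0
```

Emit:
servo_tool(rows=[0.4, -0.0007, 0, 0, 0, 0.4, 0, 0, 0, 0])

```text
time: 26.42
position: [0.5053, -0.1702, 0.1416]
tool_rot: [0.578, 0.816, 0.0, -0.001]
ft_force: [0.1, 1.0, -1.2]
grip_width: 0.0579
grip_force: 20.0
```

Emit:
servo_tool(rows=[0.4, -0.0007, 0, 0, 0, 0.4, 0, 0, 0, 0])

```text
time: 26.58
position: [0.5053, -0.1702, 0.1416]
tool_rot: [0.578, 0.816, 0.001, -0.001]
ft_force: [-1.0, 4.5, 0.3]
grip_width: 0.0574
grip_force: 20.0
```

Emit:
servo_tool(rows=[0.4, 0, 0.001, 0, 0, 0.4, 0, 0, 0, 0])

```text
time: 26.75
position: [0.5055, -0.1702, 0.1414]
tool_rot: [0.578, 0.816, -0.0, -0.002]
ft_force: [-2.9, 4.7, 1.3]
grip_width: 0.058
grip_force: 20.0
```

Emit:
servo_tool(rows=[0.4, 0, -0.002, 0, 0, 0.4, 0, 0, 0, 0])

```text
time: 26.92
position: [0.5045, -0.1705, 0.1414]
tool_rot: [0.578, 0.816, 0.001, -0.001]
ft_force: [0.2, 7.4, 0.4]
grip_width: 0.0576
grip_force: 20.0
```

Emit:
servo_tool(rows=[0.4, 0, 0.001, 0, 0, 0.4, 0, 0, 0, 0])

```text
time: 27.08
position: [0.5046, -0.1704, 0.1413]
tool_rot: [0.578, 0.816, -0.0, -0.002]
ft_force: [-2.9, 5.0, 0.4]
grip_width: 0.0575
grip_force: 20.0
```

Run:
```python
from look import *
pose()
for n in("scene","side"):
    c=robot.camera(n)
    for q in["ring_l_mid","ring_m_mid"]:
        for r in robot.place_of(c,q)[:3]:
            a=np.array(r['at'])
            if a[2]>.1: print(n,q,a.round(4),round(r['score'],2),'along',155+1000*(a[:2]-[.4930,-.1357])@[-.3305,.9438])
```

```text
t 27.0833 [ 0.5046 -0.1704  0.1413] yaw 109.41383312398996 along(from upright) 118.36653223993926 lat(tool y) -0.5273426804231732 [-2.8511  5.0265  0.4152] 0.057495224361933835
scene ring_l_mid [ 0.5145 -0.1983  0.1598] 0.39 along 88.81237
side ring_l_mid [ 0.5161 -0.1976  0.1541] 0.73 along 88.94422999999999
side ring_m_mid [ 0.5026 -0.1757  0.1583] 0.7 along 114.07519999999997
```

Emit:
servo_tool(rows=[0.4, 0.0012, 0.0003, -0.0002, 0, 0.4, 0, 0, 0, 0])

```text
time: 27.55
position: [0.5053, -0.1702, 0.1416]
tool_rot: [0.578, 0.816, -0.0, -0.0]
ft_force: [-2.5, 2.8, -1.4]
grip_width: 0.0577
grip_force: 20.0
```

Emit:
servo_tool(rows=[-0.6, 0, 0, 0, 0, -0.6, 0, 0, 0, 0, -1, 0, 0, 0, 0, -1, 0, 0, 0, 0])

```text
time: 27.88
position: [0.5066, -0.1711, 0.1423]
tool_rot: [0.578, 0.816, -0.0, 0.001]
ft_force: [-0.9, 0.5, 0.0]
grip_width: 0.0759
grip_force: 0.0
```

Emit:
servo_tool(rows=[-1, 0, 0, -0.01, 0, -1, 0, 0, -0.025, 0, -1, 0, 0, -0.035, 0, -1, 0, 0, -0.035, 0, -1, -0.02, 0, -0.025, 0])

```text
time: 28.3
position: [0.5117, -0.1868, 0.2755]
tool_rot: [0.577, 0.817, 0.001, 0.0]
ft_force: [-0.5, -0.4, -0.2]
grip_width: 0.0869
grip_force: 0.0
```

Emit:
servo_tool(rows=[-1, 0, 0, 0, 0, -1, 0, 0, 0, 0])

```text
time: 28.47
position: [0.5137, -0.1905, 0.2745]
tool_rot: [0.578, 0.816, 0.0, 0.003]
ft_force: [-0.0, 0.3, -1.0]
grip_width: 0.0872
grip_force: 0.0
```

Run:
```python
from look import *
pose()
o,c=look('w8',["ring_l_mid","ring_m_mid"],1)
g=c['pixels'].astype(int).mean(2)
L=np.zeros(g.shape,bool)
for q in["ring_l_mid","ring_m_mid"]:
    for r in robot.outline_of(c,q)[:3]:
        m=r['region'];v,u=np.where(m)
        if 240<u.mean()<330:
            print(q,round(r['score'],2),'rows',v.min(),v.max());L|=m
for v in range(120,250,3):
    k=np.where(L[v])[0]
    if len(k): print(v,k.min(),k.max(),len(k),g[v,230:345:5].astype(int).tolist())
def al(uv,z): 
    a=at_z(c,uv,z);return 155+1000*(a[:2]-[.4930,-.1357])@[-.3305,.9438]
print({v:(round(al((284,v),.158),1),round(al((284,v),.187),1)) for v in range(140,240,8)})
```

```text
t 28.4667 [ 0.5137 -0.1905  0.2745] yaw 109.35803290710487 along(from upright) 96.45190298912304 lat(tool y) 1.4408030137196954 [-0.0103  0.3189 -1.0112] 0.08722871242344232
28.4667 [ 0.5137 -0.1905  0.2745] yaw 109.35803290710487
ring_l_mid [ 0.5857 -0.0329  0.0298] 0.77 [392.  66.] tool dxyz [0.126  0.1192 0.2446]
  outline ((395.0384521484375, 62.692298889160156), (67.26782989501953, 43.7338981628418), 78.69007110595703) [21.5294 98.1717 38.9058] 2569
  outline ((283.19207763671875, 216.70155334472656), (45.37053680419922, 84.31668853759766), 88.47246551513672) [154.5909 153.0715 143.9758] 2894
ring_m_mid [ 0.5047 -0.1712  0.1583] 0.93 [281. 179.] tool dxyz [ 0.0217 -0.0025  0.1161]
  outline ((283.5, 182.0), (44.0, 73.0), 90.0) [137.1908 134.1998 125.3728] 2878
ring_l_mid 0.56 rows 193 239
ring_m_mid 0.68 rows 160 204
162 266 304 25 [183, 122, 121, 119, 113, 97, 87, 86, 102, 111, 132, 154, 114, 108, 92, 87, 108, 138, 166, 165, 163, 168, 169]
165 251 318 56 [177, 177, 123, 118, 81, 79, 79, 99, 114, 128, 101, 102, 128, 121, 105, 79, 81, 80, 165, 167, 162, 169, 169]
168 248 320 66 [
[... 2975 characters left out ...]
 259 303 45 [180, 175, 174, 176, 90, 86, 98, 140, 153, 161, 164, 175, 176, 180, 148, 45, 132, 131, 112, 160, 165, 170, 178]
{140: (np.float64(149.2), np.float64(151.2)), 148: (np.float64(142.8), np.float64(145.5)), 156: (np.float64(136.3), np.float64(139.7)), 164: (np.float64(129.8), np.float64(133.8)), 172: (np.float64(123.2), np.float64(127.9)), 180: (np.float64(116.5), np.float64(121.9)), 188: (np.float64(109.7), np.float64(115.8)), 196: (np.float64(102.8), np.float64(109.6)), 204: (np.float64(95.8), np.float64(103.4)), 212: (np.float64(88.8), np.float64(97.0)), 220: (np.float64(81.6), np.float64(90.6)), 228: (np.float64(74.4), np.float64(84.1)), 236: (np.float64(67.0), np.float64(77.6))}
```

From above, the numbers show the middle ring's top facet spanning rows 170–203. The large ring starts at row 206, with no strip of spigot between, so it is home. Now the small ring.

Emit:
servo_tool(rows=[-1, 0.02, 0.007, 0, 0, -1, 0.036, 0.012, 0, 0, -1, 0.036, 0.012, 0, 0, -1, 0.036, 0.012, 0, 0, -1, 0.036, 0.012, 0, 0])

```text
time: 29.23
position: [0.509, -0.0145, 0.2713]
tool_rot: [0.578, 0.816, -0.0, -0.001]
ft_force: [0.8, -0.1, 0.2]
grip_width: 0.0871
grip_force: 0.0
```

Emit:
servo_tool(rows=[-1, 0.036, 0.012, 0, 0, -1, 0.036, 0.012, 0, 0, -1, 0.036, 0.012, 0, 0, -1, 0.036, 0.012, 0, 0, -1, 0.036, 0.012, 0, 0])

```text
time: 29.65
position: [0.5057, 0.1755, 0.2713]
tool_rot: [0.578, 0.816, -0.0, -0.0]
ft_force: [0.0, -0.5, -0.2]
grip_width: 0.087
grip_force: 0.0
```

Emit:
servo_tool(rows=[-1, 0.036, 0.012, 0.02, 0, -1, 0.013, 0, 0.03, 0, -1, 0, 0, 0.02, 0, -1, 0, 0, 0, 0, -1, 0, 0, 0, 0])

```text
time: 30.07
position: [0.5005, 0.2227, 0.2012]
tool_rot: [0.577, 0.816, -0.001, -0.001]
ft_force: [1.4, 0.4, -0.0]
grip_width: 0.087
grip_force: 0.0
```

Run:
```python
from look import *
o,c=look('w9',["ring_s_mid"],1)
Rm=R.from_quat(o['tool_rot']).as_matrix()
for r in robot.outline_of(c,"ring_s_mid")[:3]:
    m=r['region'];print(r['score'],c['pixels'][m].mean(0).round())
    print(cv2.approxPolyDP(max(cv2.findContours(m.astype(np.uint8),cv2.RETR_EXTERNAL,cv2.CHAIN_APPROX_NONE)[0],key=len),1.5,True).reshape(-1,2).tolist())
    v,u=np.where(m); print(Rm.T@(at_z(c,(u.mean(),v.mean()),.03)-o['position']))
```

```text
30.0667 [0.5005 0.2227 0.2012] yaw 109.45711632141371
ring_s_mid [0.4065 0.3517 0.0228] 0.95 [235.  24.] tool dxyz [ 0.1528 -0.045   0.1786]
ring_s_mid [0.486  0.2897 0.0223] 0.58 [294. 121.] tool dxyz [0.0679 0.0094 0.1789]
  outline ((292.6578674316406, 123.37535095214844), (50.47256851196289, 38.26644515991211), 11.888657569885254) [137.1329 133.4056 122.5978] 1753
0.95 [137. 133. 123.]
[[271, 104], [267, 128], [274, 132], [274, 138], [304, 144], [310, 137], [315, 137], [320, 116], [318, 110], [286, 103], [273, 102]]
[0.0662 0.0079 0.1712]
```

Emit:
servo_tool(rows=[-1, 0, 0, 0, 6, -1, 0, 0, 0, 6, -1, 0, -0.006, 0.02, 0, -1, 0, 0, 0, 0, -1, 0, 0, 0, 0])

```text
time: 30.68
position: [0.4954, 0.2213, 0.1829]
tool_rot: [0.66, 0.751, -0.0, -0.0]
ft_force: [0.1, -0.9, -0.6]
grip_width: 0.0872
grip_force: 0.0
```

Emit:
servo_tool(rows=[-1, 0, 0, 0, 0, -1, 0, 0, 0, 0])

```text
time: 30.85
position: [0.4967, 0.2219, 0.1836]
tool_rot: [0.66, 0.751, 0.001, 0.001]
ft_force: [0.3, 0.3, 0.3]
grip_width: 0.0871
grip_force: 0.0
```

Run:
```python
from look import *
o,c=ringb("ring_s_mid",.048)
```

```text
30.85 [0.4967 0.2219 0.1836] yaw 97.3925600235809
ring_s_mid [0.4084 0.3484 0.0248] 0.97 [201.  39.] tool dxyz [ 0.1368 -0.0717  0.1587]
ring_s_mid [0.4845 0.2874 0.0246] 0.61 [280. 123.] tool dxyz [ 0.0665 -0.0041  0.159 ]
  outline ((280.8999938964844, 123.70000457763672), (41.43610382080078, 54.19420623779297), 86.8201675415039) [148.7957 145.8814 136.9064] 2041
  outline ((200.1000213623047, 30.20000457763672), (58.58498001098633, 58.13776779174805), 63.43495178222656) [153.0858 135.4258   2.6211] 2985
[149. 146. 137.] bbox 253 308 103 145 rows/cols counts
[(5, 280, 284), (53, 255, 307), (55, 253, 307), (54, 254, 307), (54, 254, 307), (54, 254, 307), (54, 254, 307), (55, 254, 308), (55, 254, 308), (54, 255, 308), (53, 255, 307), (43, 260, 302), (38, 263, 300), (36, 264, 299), (4, 268, 271)]
front edge top [ 0.0828 -0.0028  0.1356] back top [ 0.0472 -0.003   0.1356] mid [ 0.0837 -0.0032  0.1596]
[153. 135.   3.] bbox 169 235 0 63 rows/cols counts
[(11, 196, 206), (21, 189, 209), (38, 183, 220), (43, 179, 221), (48, 176, 223), (52, 174, 225), (53, 174, 226), (55, 174, 228), (57, 173, 229), (60, 171, 230), (64, 169, 232), (65, 169, 233), (64, 171, 234), (64, 172, 235), (59, 174, 232), (55, 175, 229), (50, 177, 226), (45, 178, 222), (37, 180, 216), (29, 182, 210), (22, 183, 204), (3, 190, 192)]
front edge top [ 0.1595 -0.0637  0.1355] back top [ 0.1132 -0.0667  0.1355] mid [ 0.1666 -0.0689  0.1595]
```

Emit:
servo_tool(rows=[-1, 0.034, -0.003, 0, 0, -1, 0.034, 0, 0, 0, -1, 0, 0, 0.04, 0, -1, 0, 0, 0.04, 0, -1, 0, 0, 0.04, 0])

```text
time: 31.47
position: [0.4847, 0.2903, 0.0623]
tool_rot: [0.659, 0.752, 0.002, 0.001]
ft_force: [-0.6, 0.3, 0.0]
grip_width: 0.0872
grip_force: 0.0
```

Emit:
servo_tool(rows=[-1, 0, 0, 0.03, 0, -1, 0, 0, 0.017, 0, -1, 0, 0, 0.007, 0, -1, 0, 0, 0.002, 0, -1, 0, 0, 0, 0])

```text
time: 31.88
position: [0.4844, 0.2891, 0.0067]
tool_rot: [0.66, 0.751, 0.0, 0.0]
ft_force: [0.2, 0.3, 0.4]
grip_width: 0.0868
grip_force: 0.0
```

Emit:
servo_tool(rows=[0.4, 0, 0, 0, 0, 0.4, 0, 0, 0, 0, 0.4, 0, 0, 0, 0, 0.4, 0, 0, 0, 0, 0.4, 0, 0, 0, 0], newtons=20)

```text
time: 32.3
position: [0.4842, 0.2891, 0.0073]
tool_rot: [0.66, 0.751, 0.001, 0.0]
ft_force: [0.6, -1.3, -0.9]
grip_width: 0.0617
grip_force: 0.0
```

Emit:
servo_tool(rows=[0.4, 0, 0, 0, 0, 0.4, 0, 0, 0, 0, 0.4, 0, 0, 0, 0])

```text
time: 32.55
position: [0.4839, 0.289, 0.0067]
tool_rot: [0.66, 0.751, 0.0, 0.0]
ft_force: [-0.3, 0.0, 1.9]
grip_width: 0.0478
grip_force: 20.0
```

Emit:
servo_tool(rows=[0.4, 0, 0, -0.01, 0, 0.4, 0, 0, -0.03, 0, 0.4, 0, 0, -0.035, 0, 0.4, 0, 0, -0.04, 0, 0.4, 0, 0, -0.03, 0])

```text
time: 32.97
position: [0.4842, 0.2891, 0.1545]
tool_rot: [0.66, 0.751, 0.001, 0.0]
ft_force: [0.6, 0.1, -0.4]
grip_width: 0.0478
grip_force: 20.0
```

Emit:
servo_tool(rows=[0.4, 0, 0, 0, -6, 0.4, 0, 0, 0, -6, 0.4, -0.02, -0.008, 0, 0, 0.4, -0.033, -0.0135, 0, 0, 0.4, -0.033, -0.0135, 0, 0])

```text
time: 33.38
position: [0.4791, 0.196, 0.1521]
tool_rot: [0.577, 0.817, 0.0, 0.0]
ft_force: [1.3, -1.0, -0.5]
grip_width: 0.0481
grip_force: 20.0
```

Emit:
servo_tool(rows=[0.4, -0.033, -0.0135, 0, 0, 0.4, -0.033, -0.0135, 0, 0, 0.4, -0.033, -0.0135, 0, 0, 0.4, -0.033, -0.0135, 0, 0, 0.4, -0.033, -0.0135, 0, 0])

```text
time: 33.8
position: [0.47, 0.0166, 0.152]
tool_rot: [0.578, 0.816, 0.0, 0.0]
ft_force: [0.6, -0.4, 0.2]
grip_width: 0.0478
grip_force: 20.0
```

Emit:
servo_tool(rows=[0.4, -0.033, -0.0135, 0, 0, 0.4, -0.025, -0.01, 0, 0, 0.4, -0.013, -0.006, 0, 0, 0.4, 0, 0, 0, 0, 0.4, 0, 0, 0, 0])

```text
time: 34.22
position: [0.4661, -0.0591, 0.1518]
tool_rot: [0.579, 0.815, 0.0, -0.0]
ft_force: [-0.8, -0.1, -1.0]
grip_width: 0.048
grip_force: 20.0
```

```bash
python3 -c "
from look import *
pose()"
```

```text
t 34.2167 [ 0.4661 -0.0591  0.1518] yaw 109.27267363545822 along(from upright) 236.1473602629286 lat(tool y) -0.061872478719362224 [-0.788  -0.0589 -1.0008] 0.04801383323349687
```

Emit:
servo_tool(rows=[0.4, -0.008, 0, 0, 0, 0.4, -0.012, 0, 0, 0, 0.4, -0.01, 0, 0, 0, 0.4, -0.01, 0, 0, 0, 0.4, -0.01, 0, 0, 0])

```text
time: 34.63
position: [0.4837, -0.1066, 0.1515]
tool_rot: [0.578, 0.816, 0.0, 0.0]
ft_force: [-0.5, 0.4, -0.9]
grip_width: 0.048
grip_force: 20.0
```

Emit:
servo_tool(rows=[0.4, -0.01, 0, 0, 0, 0.4, -0.008, 0, 0, 0, 0.4, -0.005, 0, 0, 0, 0.4, -0.001, 0, 0, 0, 0.4, 0, 0, 0, 0])

```text
time: 35.05
position: [0.4909, -0.1287, 0.1514]
tool_rot: [0.578, 0.816, 0.0, -0.0]
ft_force: [-0.3, 0.3, -0.5]
grip_width: 0.0479
grip_force: 20.0
```

Emit:
servo_tool(rows=[0.4, 0, 0, 0.005, 0, 0.4, 0, 0, 0.004, 0, 0.4, 0, 0, 0.001, 0, 0.4, 0, 0, 0, 0, 0.4, 0, 0, 0, 0])

```text
time: 35.47
position: [0.4907, -0.1281, 0.1412]
tool_rot: [0.578, 0.816, -0.0, -0.0]
ft_force: [-0.3, -0.2, -0.9]
grip_width: 0.048
grip_force: 20.0
```

```bash
python3 -c "
from look import *
pose()"
```

```text
t 35.4667 [ 0.4907 -0.1281  0.1412] yaw 109.43149355713597 along(from upright) 162.9460419994768 lat(tool y) 0.3979286689519538 [-0.2989 -0.2    -0.8818] 0.047953363403313805
```

Emit:
servo_tool(rows=[0.4, -0.004, -0.0003, 0, 0, 0.4, -0.004, 0, 0, 0, 0.4, -0.002, 0, 0, 0, 0.4, 0, 0, 0, 0])

```text
time: 35.8
position: [0.4946, -0.1388, 0.1416]
tool_rot: [0.578, 0.816, 0.0, 0.001]
ft_force: [-0.0, 0.8, -0.7]
grip_width: 0.0483
grip_force: 20.0
```

Emit:
servo_tool(rows=[0.4, -0.001, 0, 0, 0, 0.4, 0, 0, 0, 0])

```text
time: 35.97
position: [0.4944, -0.1391, 0.1415]
tool_rot: [0.578, 0.816, 0.0, 0.0]
ft_force: [-0.1, 0.3, -0.8]
grip_width: 0.0479
grip_force: 20.0
```

Emit:
servo_tool(rows=[0.4, -0.001, 0, 0, 0, 0.4, 0, 0, 0, 0])

```text
time: 36.13
position: [0.4947, -0.1399, 0.1415]
tool_rot: [0.578, 0.816, -0.0, 0.0]
ft_force: [0.6, 0.3, -0.7]
grip_width: 0.0479
grip_force: 20.0
```

Emit:
servo_tool(rows=[0.4, -0.001, 0, 0, 0, 0.4, 0, 0, 0, 0])

```text
time: 36.3
position: [0.4951, -0.1409, 0.1415]
tool_rot: [0.578, 0.816, 0.0, 0.0]
ft_force: [-0.7, 0.0, 0.4]
grip_width: 0.048
grip_force: 20.0
```

```bash
python3 -c "
from look import *
pose()"
```

```text
t 36.3 [ 0.4951 -0.1409  0.1415] yaw 109.41140001709937 along(from upright) 149.43172473080605 lat(tool y) 0.24319447702641975 [-0.7189  0.0048  0.3873] 0.047997913009232396
```

Emit:
servo_tool(rows=[0.4, -0.001, 0, 0.0004, 0, 0.4, 0, 0, 0, 0])

```text
time: 36.47
position: [0.4954, -0.1419, 0.141]
tool_rot: [0.578, 0.816, -0.0, 0.0]
ft_force: [0.0, -0.4, -0.9]
grip_width: 0.0478
grip_force: 20.0
```

Emit:
servo_tool(rows=[0.4, -0.001, 0, 0, 0, 0.4, 0, 0, 0, 0])

```text
time: 36.63
position: [0.4958, -0.1428, 0.1411]
tool_rot: [0.578, 0.816, -0.0, 0.0]
ft_force: [1.1, 0.8, -1.2]
grip_width: 0.0481
grip_force: 20.0
```

Emit:
servo_tool(rows=[0.4, -0.001, 0, 0, 0, 0.4, 0, 0, 0, 0])

```text
time: 36.8
position: [0.4961, -0.1438, 0.1411]
tool_rot: [0.578, 0.816, -0.0, 0.0]
ft_force: [0.3, -0.1, -1.0]
grip_width: 0.0481
grip_force: 20.0
```

Emit:
servo_tool(rows=[0.4, -0.0007, 0, 0, 0, 0.4, 0, 0, 0, 0])

```text
time: 36.97
position: [0.4963, -0.1444, 0.1411]
tool_rot: [0.578, 0.816, -0.0, 0.0]
ft_force: [-0.4, -0.3, -1.2]
grip_width: 0.0479
grip_force: 20.0
```

Emit:
servo_tool(rows=[0.4, -0.0007, 0, 0, 0, 0.4, 0, 0, 0, 0])

```text
time: 37.13
position: [0.4965, -0.145, 0.1411]
tool_rot: [0.578, 0.816, 0.0, 0.0]
ft_force: [0.6, -0.3, 0.2]
grip_width: 0.0481
grip_force: 20.0
```

Emit:
servo_tool(rows=[0.4, -0.0007, 0, 0, 0, 0.4, 0, 0, 0, 0])

```text
time: 37.3
position: [0.4967, -0.1457, 0.1411]
tool_rot: [0.578, 0.816, -0.0, 0.0]
ft_force: [-0.1, 0.4, -0.7]
grip_width: 0.0482
grip_force: 20.0
```

Emit:
servo_tool(rows=[0.4, -0.0007, 0, 0, 0, 0.4, 0, 0, 0, 0])

```text
time: 37.47
position: [0.497, -0.1464, 0.1411]
tool_rot: [0.578, 0.816, 0.0, 0.0]
ft_force: [-0.3, -0.5, -0.7]
grip_width: 0.0478
grip_force: 20.0
```

Emit:
servo_tool(rows=[0.4, -0.0007, 0, 0, 0, 0.4, 0, 0, 0, 0])

```text
time: 37.63
position: [0.4972, -0.147, 0.1411]
tool_rot: [0.578, 0.816, -0.0, 0.0]
ft_force: [-0.5, 0.8, -0.9]
grip_width: 0.048
grip_force: 20.0
```

Emit:
servo_tool(rows=[0.4, -0.0007, 0, 0, 0, 0.4, 0, 0, 0, 0])

```text
time: 37.8
position: [0.4974, -0.1477, 0.1411]
tool_rot: [0.578, 0.816, -0.0, 0.0]
ft_force: [0.2, -0.6, -0.6]
grip_width: 0.0481
grip_force: 20.0
```

Emit:
servo_tool(rows=[0.4, -0.0007, 0, 0, 0, 0.4, 0, 0, 0, 0])

```text
time: 37.97
position: [0.4975, -0.1481, 0.141]
tool_rot: [0.578, 0.816, 0.0, -0.0]
ft_force: [-1.2, -0.2, -1.2]
grip_width: 0.0483
grip_force: 20.0
```

Emit:
servo_tool(rows=[0.4, -0.0005, 0, 0, 0, 0.4, 0, 0, 0, 0])

```text
time: 38.13
position: [0.4974, -0.1483, 0.141]
tool_rot: [0.578, 0.816, 0.0, -0.001]
ft_force: [-1.6, 2.0, -0.6]
grip_width: 0.048
grip_force: 20.0
```

Emit:
servo_tool(rows=[0.4, -0.0005, 0, 0, 0, 0.4, 0, 0, 0, 0])

```text
time: 38.3
position: [0.4973, -0.1484, 0.1409]
tool_rot: [0.578, 0.816, 0.0, -0.001]
ft_force: [0.1, 4.1, -0.3]
grip_width: 0.048
grip_force: 20.0
```

```bash
python3 -c "
from look import *
pose()"
```

```text
t 38.3 [ 0.4973 -0.1484  0.1409] yaw 109.38888595385241 along(from upright) 141.61170024860309 lat(tool y) -0.12231607467887007 [ 0.0531  4.1338 -0.2726] 0.04800467704498805
```

Emit:
servo_tool(rows=[0.4, 0.0006, 0, 0, 0, 0.4, 0, 0, 0, 0])

```text
time: 38.47
position: [0.4973, -0.1483, 0.1409]
tool_rot: [0.578, 0.816, -0.0, -0.0]
ft_force: [-2.1, 1.8, -0.9]
grip_width: 0.048
grip_force: 20.0
```

Emit:
servo_tool(rows=[-0.3, 0, 0, 0, 0, -0.3, 0, 0, 0, 0, -1, 0, 0, 0, 0, -1, 0, 0, 0, 0, -1, 0, 0, 0, 0])

```text
time: 38.88
position: [0.4981, -0.149, 0.1412]
tool_rot: [0.578, 0.816, -0.0, 0.001]
ft_force: [0.2, 0.2, -0.2]
grip_width: 0.0691
grip_force: 0.0
```

Emit:
servo_tool(rows=[-1, 0, 0, -0.01, 0, -1, 0, 0, -0.025, 0, -1, 0, 0, -0.035, 0, -1, 0, 0, -0.035, 0, -1, -0.025, 0, -0.025, 0])

```text
time: 39.3
position: [0.5048, -0.169, 0.2745]
tool_rot: [0.577, 0.817, 0.001, -0.0]
ft_force: [0.9, -0.3, -0.8]
grip_width: 0.0863
grip_force: 0.0
```

Emit:
servo_tool(rows=[-1, -0.02, 0, 0, 0, -1, 0, 0, 0, 0, -1, 0, 0, 0, 0])

```text
time: 39.55
position: [0.5127, -0.1917, 0.2719]
tool_rot: [0.578, 0.816, 0.0, 0.001]
ft_force: [-0.1, -0.1, -0.2]
grip_width: 0.087
grip_force: 0.0
```

Run:
```python
from look import *
pose()
o,c=look('w10',["ring_m_mid","ring_s_mid"],1)
g=c['pixels'].astype(int).mean(2)
for q in["ring_l_mid","ring_m_mid","ring_s_mid"]:
    for r in robot.outline_of(c,q)[:3]:
        m=r['region'];v,u=np.where(m)
        if 240<u.mean()<330: print(q,round(r['score'],2),'rows',v.min(),v.max(),'cols',u.min(),u.max())
def al(v,z): 
    a=at_z(c,(284,v),z);return round(155+1000*(a[:2]-[.4930,-.1357])@[-.3305,.9438],1)
for v in range(126,246,2): print(v,al(v,.182),al(v,.187),al(v,.192),g[v,244:328:6].astype(int).tolist())
s=robot.camera("side")
for q in["ring_l_mid","ring_m_mid","ring_s_mid"]:
    for r in robot.place_of(s,q)[:3]:
        a=np.array(r['at'])
        if a[2]>.1: print(q,a.round(4),round(r['score'],2),'along',155+1000*(a[:2]-[.4930,-.1357])@[-.3305,.9438])
```

```text
t 39.55 [ 0.5127 -0.1917  0.2719] yaw 109.33150422494015 along(from upright) 95.66801642575501 lat(tool y) 0.13280783897580545 [-0.078  -0.0978 -0.2222] 0.08695453755549493
39.55 [ 0.5127 -0.1917  0.2719] yaw 109.33150422494015
ring_m_mid [ 0.5056 -0.1687  0.1602] 0.96 [285. 177.] tool dxyz [0.0241 0.0008 0.1117]
  outline ((285.5, 184.5), (39.0, 73.0), 90.0) [141.4644 138.7216 130.1783] 2586
ring_s_mid [ 0.5058 -0.1714  0.1587] 0.73 [285. 180.] tool dxyz [0.0215 0.0001 0.1132]
ring_s_mid [ 0.4969 -0.1491  0.1602] 0.64 [283. 150.] tool dxyz [ 0.0455 -0.0009  0.1117]
  outline ((285.0, 149.5), (37.0, 62.0), 90.0) [141.5002 138.5981 129.6871] 2279
ring_l_mid 0.68 rows 193 240 cols 242 327
ring_m_mid 0.83 rows 165 204 cols 249 322
ring_s_mid 0.67 rows 131 168 cols 254 316
126 160.5 160.7 160.8 [118, 117, 118, 119, 123, 124, 87, 108, 121, 120, 114, 129, 166, 168]
128 159.1 159.3 159.4 [118, 118, 119, 120, 124, 124, 84, 106, 119, 121, 117, 134, 169, 170]
130 157.7 157.9 158.1 [120, 119, 118, 118, 116, 112, 85, 107, 104, 96, 91, 118, 171, 172]
132 156.3 156.5 156.7 [119, 121, 100, 88, 87, 
[... 4694 characters left out ...]
 183, 180, 172, 114]
236 76.3 78.1 79.9 [176, 88, 109, 152, 190, 189, 189, 190, 188, 188, 179, 150, 144, 112]
238 74.6 76.5 78.3 [175, 118, 87, 96, 137, 157, 161, 170, 174, 179, 102, 131, 133, 112]
240 73.0 74.8 76.7 [176, 128, 87, 86, 12, 16, 19, 41, 37, 45, 17, 130, 133, 111]
242 71.3 73.2 75.1 [176, 129, 133, 88, 14, 17, 20, 33, 25, 17, 10, 129, 131, 109]
244 69.6 71.5 73.4 [176, 126, 132, 110, 17, 15, 22, 26, 24, 14, 10, 127, 130, 110]
ring_l_mid [ 0.5129 -0.1957  0.1567] 0.75 along 91.79504999999997
ring_m_mid [ 0.5042 -0.1717  0.1622] 0.79 along 117.32159999999999
ring_m_mid [ 0.4797 -0.0988  0.1761] 0.26 along 194.22186999999997
ring_s_mid [ 0.4949 -0.1473  0.1612] 0.8 along 143.42397
```

The measured front-edge pitch is 25.9 mm between each pair of rings, with no gaps. All three are seated and the collar has not moved. The arm is clear.

```bash
python3 -c "
from rig import robot
print(robot.hand_in())"
```

```text
the job is handed in; nothing more can be done
None
```

The three white rings hang nested on the hook in the order asked (large flat against the collar, then middle, then small); the wrist-camera measurements show no gaps, the collar did not slip, and the job was handed in at about 40 s with the arm clear.

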